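# Weigh the wax tin on the sprung hook and mark the reading

## Task

See how much wax is left: hang the taller wax tin by its strap handle on the sprung hook of the stand scale, letting the weight onto the hook gently so that it never drops with a jerk, then let go and wait until it hangs still. Then push the sliding marker along its post until it is level with the tip of the scale's pointer, leave the tin hanging there at rest, and do not shift the other things on the bench.

Things in the scene. Friction and masses are not known exactly. Their poses are not given: they have to be found in the camera images.
- wax_tin: the taller tin, round, closed, 68 mm across, 60 mm high, 0.25 to 0.5 kg, with a rigid stirrup handle on its lid: two upright straps (14 mm wide in x, 4 mm thick, outer faces at y +-25 mm, from 60 to 111 mm up) and between them a round bar, 6 mm diameter, along y, axis 109 mm up. Gripping the straps' outer faces from above leaves the space under the bar free. Origin: centre of underside, z up
- handle_bar (a point): middle of the underside of the tin's cross bar, 106 mm above the tin's underside; axes as the tin
- handle_grip (a point): point midway between the two straps, 88 mm above the tin's underside, a good height to grip; axes as the tin
- scale: stand scale, fixed: base plate 12 mm thick (x -90 to 60 mm, y -60 to 200 mm), a column 22 mm square and 348 mm high at its origin, and a slim marker post 10 x 14 mm, 304 mm high, at y = +150 mm. Origin: foot of the column, on the bench. Its -x, along which the hook arm points, faces roughly towards the robot
- balance (a joint): dip of the sprung hook in m: about 0 unloaded, grows as the hook goes down under load, about 80 N/m (some 30 to 60 mm under the tin), stop at 0.10. Lightly damped: it bobs for 2 to 3 s if the load comes on suddenly
- hook_saddle (a point): top of the 7 mm wire at the hook's lowest point, where the bar rests; moves with the hook, 220 mm above the bench unloaded. Axes as the scale. From the column (95 mm in +x from here) the wire runs along -x with its axis 14 to 12 mm above this point, slopes down to it over the last 25 mm, then rises to a tip 27 mm farther in -x, the tip's top 22 mm above this point
- pointer_tip (a point): end of the scale's pointer, a flat bar 4 mm thick that reaches from the hook's slide block towards the marker post (scale +y) and moves down with the hook; it is 18 mm above hook_saddle, at mid thickness. Axes as the scale
- marker (a joint): position of the sliding marker in m, growing downwards, -0.045 (top) to 0.10 (bottom); it stays where it is pushed (about 2 N). The marker is level with the pointer when this equals the balance joint
- marker_line (a point): the marker's reading line: middle height of its block (28 x 30 x 20 mm round the post), on the side facing the pointer. Axes as the scale
- marker_tab (a point): centre of the push area on top of the marker's flat tab, which sticks out 88 mm from the post in the scale's -x, 24 mm wide and 8 mm thick; this point is 66 mm in -x from the post, and 4 mm above marker_line. It starts above where the pointer settles; push it down from above with closed fingers, or pinch the tab across its width to raise it
- low_tin: the second, low wax tin, 72 mm across and 34 mm high, no handle, same purple; it may stand in either of the two tin places. Leave it alone. Origin: centre of its underside
- rill_roller: wooden rill roller lying flat, about 145 mm long, 64 mm wide, 33 mm high. Leave it alone. Origin: on the bench, near its middle
- scraper: flat acrylic scraper, 55 x 140 x 5 mm, lying on the bench. Leave it alone. Origin: centre of its underside
- cork_block: cork block 60 x 95 x 35 mm. Leave it alone. Origin: centre of its underside
- wax_brush: wooden hand brush, bristles down, 45 x 120 x 40 mm. Leave it alone. Origin: centre of its underside
- cleaner: bottle, 56 mm across and 150 mm high. Leave it alone. Origin: centre of its underside
Things that resemble listed ones, but are neither listed nor needed, are in the scene too. What is shaped like the wax_tin but pink is not meant.

How it is judged:
By the outcome, as a careful person would: the job done as asked, in the order asked, and still so for the second after the job is handed in, with the robot touching nothing.
It also fails if it takes over 62 s, if anything falls off the work surface, if the arm or the gripper's body presses on something with over 40 N, if the wrist force passes 120 N, or if a joint passes its speed limit or range.

## Robot

A 7-joint arm with a two-finger parallel gripper is mounted at the origin on the work surface. World frame = base frame: x ahead of the robot, y to its left, z up, the work surface at z = 0. Lengths are in mm, angles in rad, forces in N, time in s.
With the tool pointing down it reaches from about 350 to 900 mm from the base axis. Payload 8.1 kg.
Tool frame: the origin (TCP) lies at the very end of the fingers, on their centre line; the grasp point (between the pads) lies 19 mm behind it; x points along the fingers, y is the direction in which the jaws open and shut, and the axes are right-handed (so a half turn about x gives the same grasp; the last joint's range is limited). The gripper opens to 92 mm and grips with 3 to 60 N. Pads are 19 mm wide; open, the fingers measure 130 mm over their backs; the gripper's body (75 mm by 190 mm) begins 47 mm behind the grasp point.
Start: joints at [1.049, 0.434, 0.025, 1.573, -0.012, 1.134, -0.075], TCP at [254.144, -571.01, 226.742] pointing down, gripper open.
Joint ranges: [-2.62, 2.62], [-0.44, 2.09], [-1.27, 1.32], [0.08, 2.57], [-1.32, 4.46], [0.12, 2], [-2.74, 2.74]. Speed limits (rad/s): [2.22, 2.22, 3.01, 3.01, 3.14, 3.14, 3.14].

## Interface

Orientations are given as a unit quaternion [w, x, y, z].
In Python, from rig import r gives the robot as it stands.
- The arm moves only by the tool send_rows, never from a script. Its argument "targets" is a list that holds one entry, the list of rows, each a list of 5 numbers: the shift along the world's x, y, z in m, then the turn about the world's z in rad, then the finger opening in m, from 0 to 0.0918. In form: [[[x, y, z, turn, hand], ...]]. A call has 1 to 10 rows; each row is the pose to reach, as a shift and turn from the pose commanded when the call began; what a row does not reach only later rows make up. A row lasts 1/8 s, in which the tool goes at most 62.5 mm and 10.7 degrees, less where a joint would pass 70% of its speed; a pose out of reach is approached as far as the arm can. A call with a gripper value outside its range is refused whole. The fingers move at their own pace and stop on an object; "grip_force" is the grip in N (left out, the last holds). Time passes only in rows, so rows that repeat a pose let the fingers close. It gives the time, the measured TCP pose, the force and the opening at its end, in the units of the state.
- r.read_state(): the state, without advancing time (a new reading comes with each control period).
- r.get_image(name): name is "side" or "top"; returns the picture (480x640x3 uint8, red, green, blue); there is no depth.
- r.camera_model(name): a dict with "fx", "fy", "cx", "cy" (pixels), "origin" and "rotation" of the camera in the world. Camera axes: x right, y down, z forward; pixel columns grow to the right and rows downward; lengths in mm; the calibration is good to about 2 mm. A picture is of the moment at which its call begins. camera_model takes no time and is no camera call.
- r.sign_off(): hands the job in, once; it reports no verdict.
Trained networks look in the newest picture that a camera, given by its name, has taken for a name from the list of things; names that differ only in an ending like _2 or _b are one class to them, and where a whole thing is asked for, a point or a joint stands for the part that bears it (a point fixed in the world has none). Each returns a list of dicts, best first, with "p" (0 to 1); they miss things now and then, are a little off and sometimes report something else, mostly with a low value. They report only what shows in the picture. A call takes as long as a camera call. They do not tell look-alikes from the thing itself.
- r.masks_of(query, camera): "mask" (480x640 bool, what is visible of it) and "box" ([centre column, centre row, width, height] in pixels, round what is visible of it).
The state is a dict: "time": time; "qpos": joint angles; "joint_velocities": joint speeds; "effort": joint torques, N m; "position": TCP position; "ee_rot": TCP orientation; "ft_force": force on the tool from outside, world axes, zero at the start; "wrist_torque": the same for the moment, N m; "finger_gap": finger opening in mm.
Only numpy, scipy, OpenCV 4.12 (cv2) and the standard library are available. Lean on these libraries where they do the work, as an engineer would, in place of code of your own. Each camera call takes 0.05 s, during which the arm holds its last target.

## Working session

There is one attempt and no reset: what is moved stays moved. The work goes in short steps, Python scripts to look and compute and a tool call to move; the robot and the scene stay as the last step left them, time stands still between calls to the robot, and variables do not carry over. Pictures are saved under pics/ and viewed, and the job is handed in when it is done.

Besides the shell and the picture viewer there is one more tool, called after ">>>" as a command line: name --argument value ..., lists and objects as JSON in quotes. send_rows: Moves the arm, as the interface text tells. Its arguments: {"type":"object","properties":{"targets":{"type":"array","items":{"type":"array","items":{"type":"array","items":{"type":"number"}}}},"grip_force":{"type":"number"}},"required":["targets"]}

```bash
ls; mkdir -p pics
python3 - <<'E'
from rig import r
import cv2
s=r.read_state(); print(s['time'],s['position'],s['ee_rot'],s['finger_gap'],s['ft_force'])
for n in ('side','top'):
    im=r.get_image(n); cv2.imwrite(f'pics/{n}0.png',im[:,:,::-1]); m=r.camera_model(n); print(n,m)
E
```

```text
pics
0.0 [ 253.88830415 -570.55164539  225.94811644] [-0.14643397 -0.69149634 -0.14748984  0.69183572] 91.53482391191396 [-0.11287868  0.4648406  -0.143298  ]
side {'fx': 447.4876625813647, 'fy': 447.4876625813647, 'cx': 323.60622696448775, 'cy': 238.80673658282313, 'origin': array([ 62.4286677 , 919.23111203, 874.19091596]), 'rotation': array([ 0.10449613, -0.18486024,  0.87202512, -0.44099823])}
top {'fx': 553.6897951856444, 'fy': 553.6897951856444, 'cx': 330.14646260288566, 'cy': 238.64705646411701, 'origin': array([ 303.60922535,   24.77332821, 1591.11153809]), 'rotation': array([ 0.04665905, -0.69835762,  0.71169078, -0.06013154])}
```

View pics/side0.png

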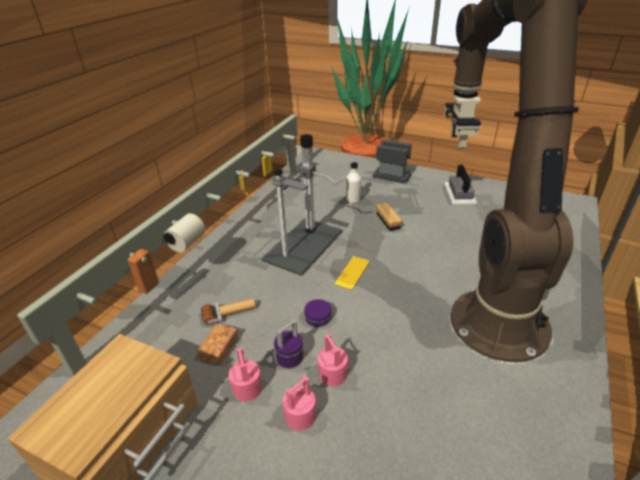

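View pics/top0.png

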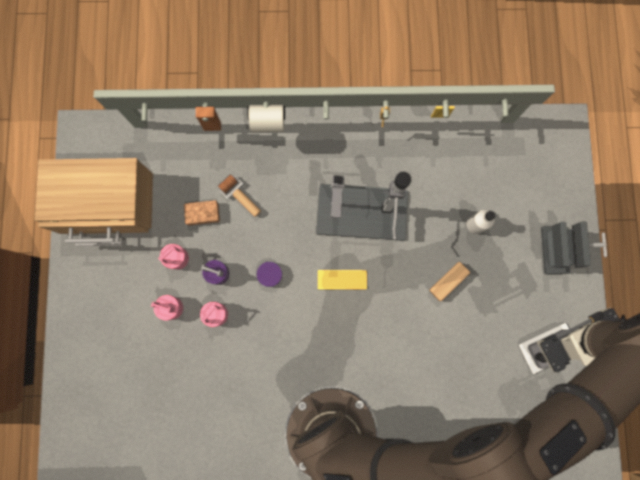

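```bash
cat > h.py <<'E'
from rig import r
import numpy as np, cv2
from scipy.spatial.transform import Rotation as R
def cam(n):
    m=r.camera_model(n); q=m['rotation']; Rm=R.from_quat([q[1],q[2],q[3],q[0]]).as_matrix()
    return m,Rm
def proj(n,P):
    m,Rm=cam(n); P=np.atleast_2d(np.array(P,float)); c=(P-m['origin'])@Rm
    return np.c_[m['fx']*c[:,0]/c[:,2]+m['cx'],m['fy']*c[:,1]/c[:,2]+m['cy']]
def ray(n,uv):
    m,Rm=cam(n); d=Rm@np.array([(uv[0]-m['cx'])/m['fx'],(uv[1]-m['cy'])/m['fy'],1]); return m['origin'],d
def atz(n,uv,z):
    o,d=ray(n,uv); return o+d*(z-o[2])/d[2]
def tri(uvs,uvt):
    A=np.zeros((3,3));b=np.zeros(3);L=[]
    for n,uv in (('side',uvs),('top',uvt)):
        o,d=ray(n,uv); d=d/np.linalg.norm(d); P=np.eye(3)-np.outer(d,d); A+=P;b+=P@o; L.append((o,d))
    x=np.linalg.solve(A,b)
    return x,[np.linalg.norm(np.cross(x-o,d)) for o,d in L]
def crop(im,c,w,h,k,name):
    u,v=int(c[0]-w/2),int(c[1]-h/2); u=max(u,0);v=max(v,0)
    cv2.imwrite(name,cv2.resize(im[v:v+h,u:u+w,::-1],None,fx=k,fy=k,interpolation=cv2.INTER_CUBIC)); print(name,'off',u,v,'k',k)
E
python3 - <<'E'
from h import *
ims={}
for n in('side','top'):
    ims[n]=r.get_image(n)
    for q in ('wax_tin','low_tin','scale','handle_bar','hook_saddle','pointer_tip','marker_tab'):
        for d in r.masks_of(q,n)[:6]:
            print(n,q,round(d['p'],2),np.round(d['box'],1))
crop(ims['side'],(288,345),100,75,8,'pics/a_side.png')
crop(ims['top'],(220,280),100,75,8,'pics/a_top.png')
crop(ims['side'],(305,200),130,130*3//4,6,'pics/s_side.png')
crop(ims['top'],(365,205),130,130*3//4,6,'pics/s_top.png')
E
```

```text
side wax_tin 0.98 [288.4 344.1  27.9  49. ]
side wax_tin 0.87 [244.7 376.2  31.9  55.1]
side wax_tin 0.85 [331.  358.9  30.4  50.4]
side wax_tin 0.67 [300.6 402.7  32.6  57. ]
side low_tin 0.58 [319.1 311.5  25.2  27.4]
side scale 0.67 [298.4 205.5  80.5 143.4]
side scale 0.67 [289.2 181.9  34.7  11. ]
side handle_bar 0.72 [288.4 341.5  26.9  47.3]
side handle_bar 0.58 [300.  400.4  31.8  52.9]
side handle_bar 0.22 [313.9 174.6  56.4  30.2]
side hook_saddle 0.81 [313.5 176.1  57.7  25.2]
side pointer_tip 0.53 [309.5 176.2  57.3  26.7]
side pointer_tip 0.5 [289.6 344.6  28.9  49.6]
side marker_tab 0.78 [291.8 181.2  32.9  14.3]
top wax_tin 0.89 [213.8 272.8  29.7  26.9]
top wax_tin 0.79 [217.4 313.4  30.4  24. ]
top wax_tin 0.72 [174.5 255.4  28.2  22. ]
top wax_tin 0.71 [167.2 307.8  33.9  28.1]
top wax_tin 0.2 [343.5 278.9  51.7  22.5]
top low_tin 0.57 [270.6 276.5  25.8  16.7]
top handle_bar 0.97 [215.  316.7  24.8  29.8]
top handle_bar 0.96 [173.9 259.4  27.6  25.9]
top handle_bar 0.66 [216.1 271.6  27.7  28.7]
top handle_bar 0.56 [168.8 306.2  31.5  26.3]
top hook_saddle 0.71 [479.1 223.3  27.5  21.4]
top hook_saddle 0.51 [374.7 211.8  55.6  56.4]
top pointer_tip 0.9 [375.  211.8  56.7  58.1]
top marker_tab 0.62 [338.9 196.4  14.7  45.3]
top marker_tab 0.34 [365.5 204.4 100.2  70. ]
pics/a_side.png off 238 307 k 8
pics/a_top.png off 170 242 k 8
pics/s_side.png off 240 151 k 6
pics/s_top.png off 300 156 k 6
```

View pics/a_side.png

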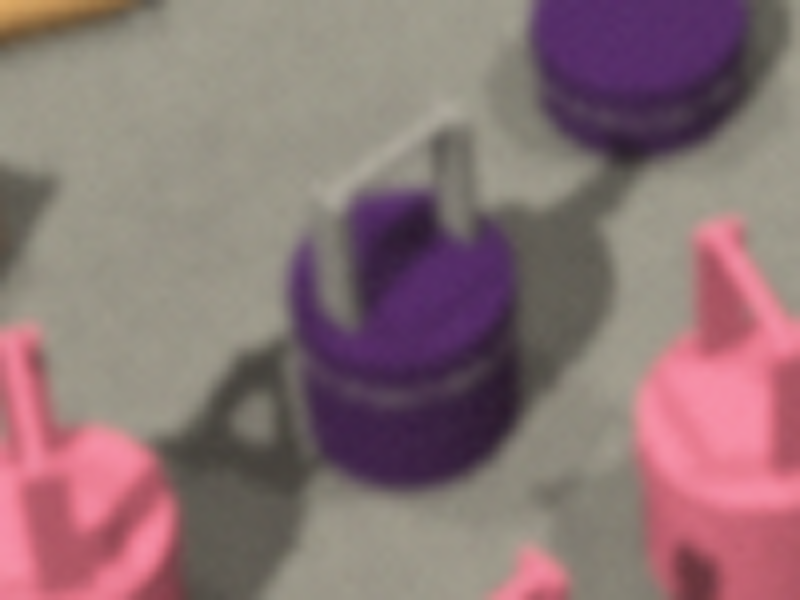

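View pics/a_top.png

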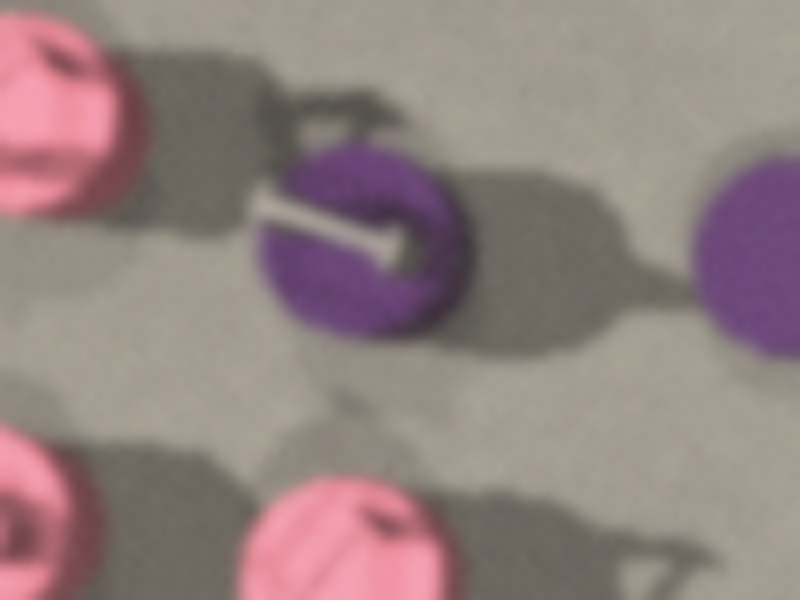

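View pics/s_side.png

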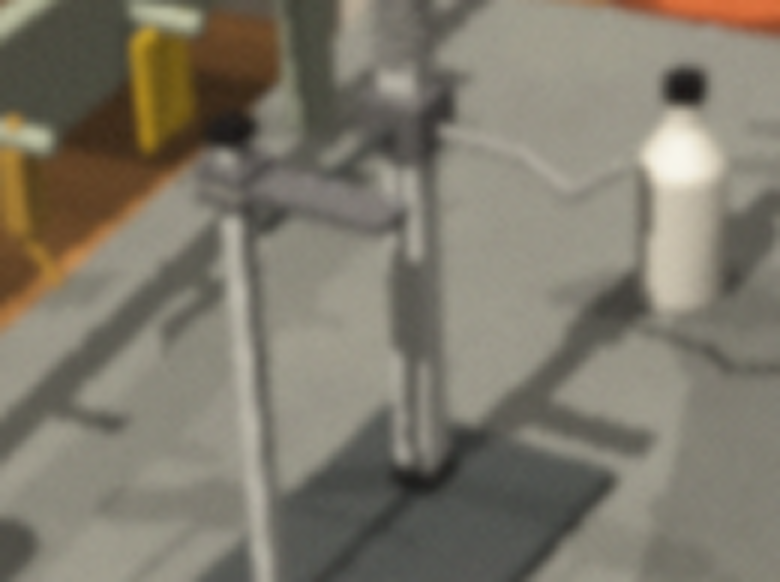

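View pics/s_top.png

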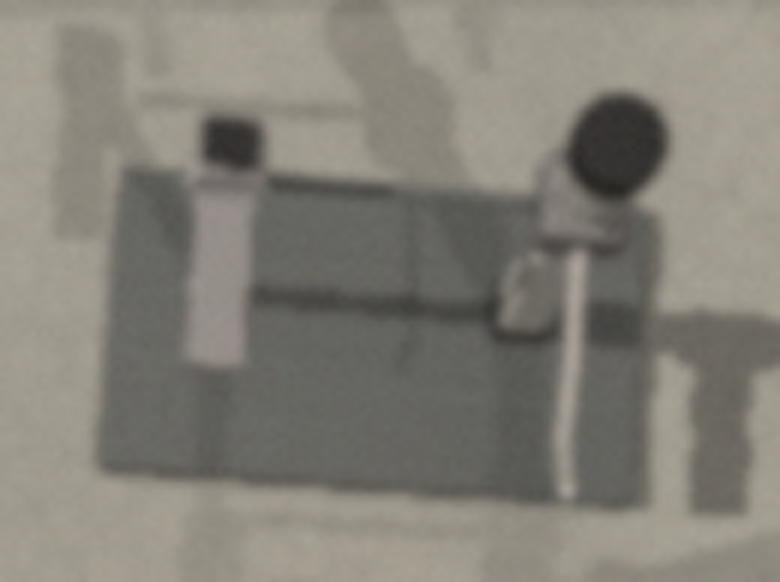

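Run:
```python
from h import *
from scipy.optimize import least_squares
a,b=tri((278.6,331.4),(203.1,267.6)),tri((294.3,321.0),(219.4,273.0))
print('bar',a,b); 
for e,(s,t) in enumerate((((278.6,331.4),(203.1,267.6)),((294.3,321.0),(219.4,273.0)))):
    print(atz('side',s,111),atz('top',t,111))
print('body top', atz('top',(170+365/8,242+242/8),57))
# scale fit from top corners
C=np.array([[122,170],[655,212],[645,505],[100,468]])/6+[300,156]
L=np.array([[60,200,12],[60,-60,12],[-90,-60,12],[-90,200,12]],float)
def X(p,L):
    c,s=np.cos(p[2]),np.sin(p[2]); L=np.atleast_2d(L)
    return np.c_[p[0]+c*L[:,0]-s*L[:,1],p[1]+s*L[:,0]+c*L[:,1],L[:,2]]
f=lambda p:(proj('top',X(p,L))-C).ravel()
o=least_squares(f,[750,-50,0]); print('scale',o.x,np.round(o.fun,2))
for nm,l in (('saddle',[-95,0,220]),('hooktip',[-122,0,240]),('tabend',[-88,150,283+4]),('tab12',[-88,138,287]),('posttop',[0,150,304]),('coltop',[0,0,348]),('pointertip',[0,130,238]),('basecorner',[-90,200,12]),('bc2',[-90,-60,12])):
    x=X(o.x,l); print(nm,np.round(x,1),np.round(proj('side',x),1),np.round(proj('top',x),1))
```

```text
bar (array([456.57503811, 335.42967631, 110.20810864]), [np.float64(0.05226005640908468), np.float64(0.05226005640917994)]) (array([440.51299998, 291.76896693, 108.53247114]), [np.float64(1.0536234403870985), np.float64(1.0536234403870444)])
[456.1144644  336.02170688 111.        ] [456.54154245 335.28552599 111.        ]
[438.25210464 293.53656147 111.        ] [441.26554548 291.73893969 111.        ]
body top [448.56272921 311.9092755   57.        ]
scale [ 6.28498451e+02 -1.77392325e+02 -8.90883302e-02] [ 0.39 -0.27  0.02 -0.95 -0.76  0.7   0.35  0.51]
saddle [[ 533.9 -168.9  220. ]] [[335.2 181.9]] [[395.6 229. ]]
hooktip [[ 507.  -166.5  240. ]] [[343.2 178. ]] [[396.2 238.4]]
tabend [[554.2 -20.2 287. ]] [[306.2 183.4]] [[337.2 217. ]]
tab12 [[553.1 -32.1 287. ]] [[308.5 181.5]] [[342.2 217.4]]
posttop [[641.8 -28.  304. ]] [[278.6 170.7]] [[339.9 179.6]]
coltop [[ 628.5 -177.4  348. ]] [[306.4 135.9]] [[405.2 179.4]]
pointertip [[640.1 -47.9 238. ]] [[284.3 188.5]] [[346.9 186.9]]
basecorner [[556.6  29.8  12. ]] [[301.9 272.5]] [[317.  234.5]]
bc2 [[ 533.5 -229.1   12. ]] [[342.6 228.4]] [[406.7 240.9]]
```

Run:
```python
from h import *
s=r.read_state(); q=s['ee_rot']; M=R.from_quat([q[1],q[2],q[3],q[0]]).as_matrix(); print(np.round(M,3), s['position'])
y=M[:,1]; print('jaw yaw (mod pi)',np.arctan2(y[1],y[0]))
for n,t in (('tin',np.arctan2(43.6,16.0)),('scale',np.pi/2-0.089)): print(n,t, (t-np.arctan2(y[1],y[0])+np.pi/2)%np.pi-np.pi/2)
for uv,z in (((173,257),60),((167,308),60),((213,315),60),((485,218),100),((450,281),40)): print(uv,atz('top',uv,z))
```

```text
[[ 0.     0.407 -0.914]
 [-0.    -0.914 -0.407]
 [-1.     0.     0.   ]] [ 254.11707276 -571.01679938  226.75999744]
jaw yaw (mod pi) -1.1521635318608276
tin 1.2190819910188968 -0.7703471307100687
scale 1.4817963267948966 -0.5076327949340689
(173, 257) [492.82339315 429.43497514  60.        ]
(167, 308) [352.84572873 442.60856148  60.        ]
(213, 315) [331.3936643  317.22096637  60.        ]
(485, 218) [ 580.51782728 -433.66094636  100.        ]
(450, 281) [ 413.25057766 -341.89420582   40.        ]
```

>>> send_rows --targets '[[[0.02,0.05,0.03,0.18,0.075],[0.04,0.11,0.05,0.36,0.075],[0.06,0.17,0.06,0.54,0.075],[0.08,0.23,0.06,0.72,0.075],[0.1,0.29,0.06,0.9,0.075],[0.12,0.35,0.06,1.08,0.075],[0.135,0.41,0.06,1.26,0.075],[0.15,0.47,0.06,1.44,0.075],[0.16,0.53,0.06,1.62,0.075],[0.17,0.59,0.06,1.8,0.075]]]'

```text
time: 2.15
position: [423.8, 18.1, 287.1]
ee_rot: [0.634, 0.313, 0.634, -0.313]
ft_force: [1.4, 0.3, 0.1]
finger_gap: 75.0
```

>>> send_rows --targets '[[[0.006,0.06,0,0.15,0.075],[0.012,0.12,0,0.3,0.075],[0.018,0.18,-0.02,0.45,0.075],[0.022,0.24,-0.05,0.571,0.075],[0.0244,0.28,-0.08,0.571,0.075],[0.0244,0.2935,-0.11,0.571,0.075],[0.0244,0.2935,-0.11,0.571,0.075],[0.0244,0.2935,-0.11,0.571,0.075]]]'

```text
time: 3.15
position: [448.6, 309.3, 177.7]
ee_rot: [0.696, 0.124, 0.696, -0.124]
ft_force: [-0.3, -0.5, 0.5]
finger_gap: 74.8
```

Run:
```python
from h import *
s=r.read_state(); q=s['ee_rot']; M=R.from_quat([q[1],q[2],q[3],q[0]]).as_matrix(); p=s['position'];print(p,s['qpos'],np.arctan2(M[1,1],M[0,1]),M[2,0])
ims={n:r.get_image(n) for n in('side','top')}
crop(ims['side'],(288,325),120,90,6,'pics/b_side.png')
crop(ims['top'],(210,272),120,90,6,'pics/b_top.png')
print(proj('side',p),proj('top',p))
```

```text
[448.61534644 309.25595335 177.68177462] [-0.12430099  0.47492693 -0.79904716  1.78598458  0.38927523  1.04508729
  0.15060912] 1.2181924450856234 -0.9999996684422955
pics/b_side.png off 228 280 k 6
pics/b_top.png off 150 227 k 6
[[285.11040921 303.33703649]] [[207.83252488 267.91760915]]
```

View pics/b_side.png

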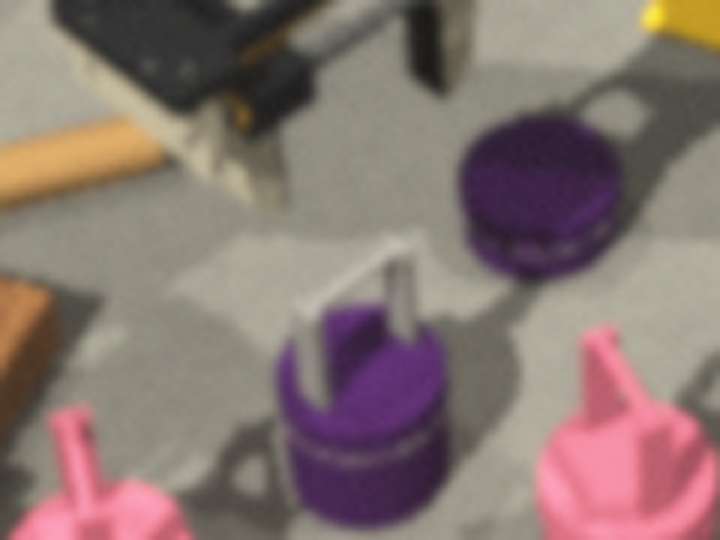

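View pics/b_top.png

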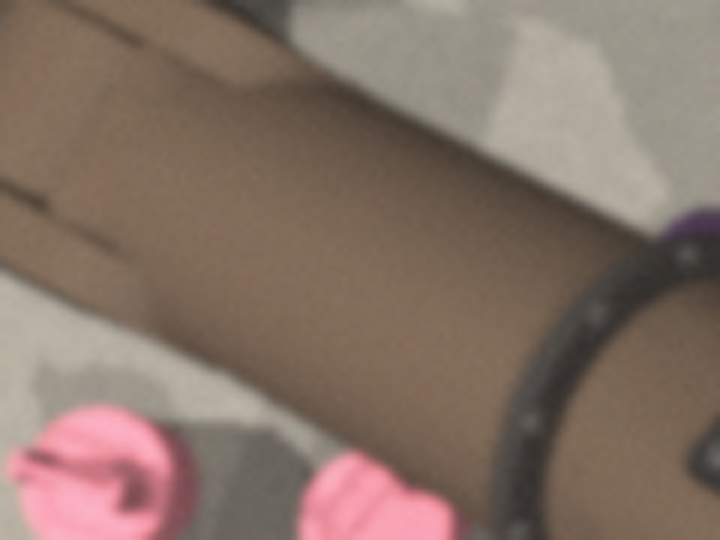

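>>> send_rows --targets '[[[0,0,-0.03,0,0.075],[0,0,-0.065,0,0.075],[0,0,-0.09,0,0.075],[0,0,-0.1,0,0.075],[0,0,-0.106,0,0.075],[0,0,-0.107,0,0.075],[0,0,-0.107,0,0.075]]]'

```text
time: 4.12
position: [448.5, 310.0, 70.5]
ee_rot: [0.697, 0.124, 0.696, -0.123]
ft_force: [0.4, -0.0, -0.8]
finger_gap: 75.0
```

Run:
```python
from h import *
s=r.read_state(); p=s['position'];print(p,s['ft_force'])
ims={n:r.get_image(n) for n in('side',)}
crop(ims['side'],(288,335),100,75,8,'pics/c_side.png')
print(proj('side',p))
```

```text
[448.49208305 310.03096205  70.49818933] [ 0.41281302 -0.01709451 -0.79564896]
pics/c_side.png off 238 297 k 8
[[288.18593531 336.52375577]]
```

View pics/c_side.png

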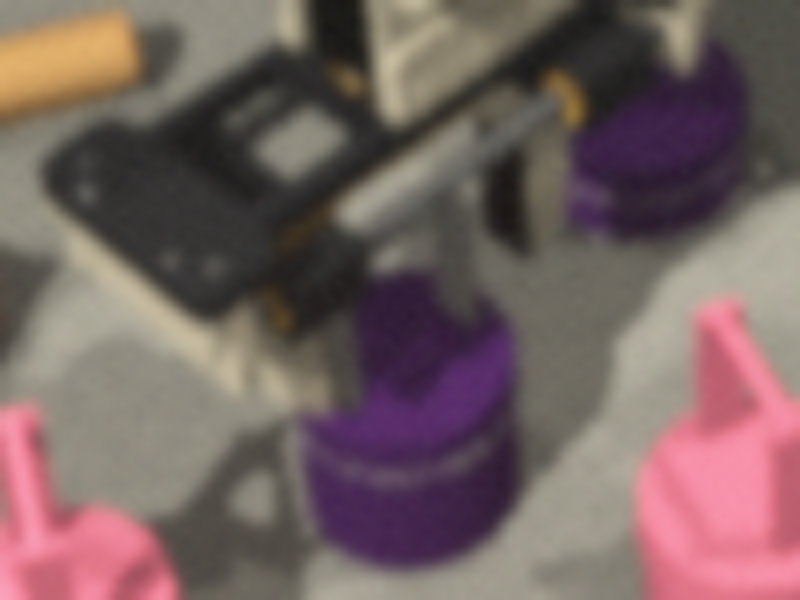

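>>> send_rows --targets '[[[0.001,0.003,0,0,0.075],[0.001,0.003,0,0,0.06],[0.001,0.003,0,0,0.05],[0.001,0.003,0,0,0.04],[0.001,0.003,0,0,0.04],[0.001,0.003,0,0,0.04]]]' --grip_force 25

```text
time: 4.92
position: [449.4, 313.6, 70.1]
ee_rot: [0.696, 0.124, 0.696, -0.123]
ft_force: [2.5, 3.6, 0.9]
finger_gap: 50.5
```

Run:
```python
from h import *
s=r.read_state(); q=s['ee_rot']; M=R.from_quat([q[1],q[2],q[3],q[0]]).as_matrix(); p=s['position'];print(p,s['ft_force'],s['finger_gap'],np.arctan2(M[1,1],M[0,1]))
```

```text
[449.43682729 313.64420404  70.11428028] [2.46324454 3.62712708 0.91626936] 50.52018072353456 1.2192132462345873
```

>>> send_rows --targets '[[[0,0,0.004,0,0.04],[0,0,0.02,0,0.04],[0,0,0.06,0,0.04],[0,-0.01,0.1,0,0.04],[-0.002,-0.04,0.13,0.04,0.04],[-0.004,-0.085,0.144,0.08,0.04],[-0.006,-0.135,0.144,0.12,0.04],[-0.008,-0.185,0.144,0.16,0.04],[-0.01,-0.235,0.144,0.2,0.04],[-0.012,-0.285,0.144,0.24,0.04]]]'

```text
time: 6.18
position: [436.1, 25.9, 214.3]
ee_rot: [0.706, 0.039, 0.706, -0.039]
ft_force: [1.7, -0.0, -4.7]
finger_gap: 49.9
```

>>> send_rows --targets '[[[-0.001,-0.05,0,0.023,0.04],[-0.002,-0.1,0,0.023,0.04],[-0.003,-0.14,0,0.023,0.04],[-0.003,-0.17,0,0.023,0.04],[-0.003,-0.1835,0,0.023,0.04],[-0.003,-0.1885,0,0.023,0.04],[-0.003,-0.1885,0,0.023,0.04],[-0.003,-0.1885,0,0.023,0.04],[-0.003,-0.1885,0,0.023,0.04]]]'

```text
time: 7.3
position: [434.2, -159.9, 213.8]
ee_rot: [0.706, 0.031, 0.706, -0.031]
ft_force: [0.3, -0.4, -3.5]
finger_gap: 49.9
```

Run:
```python
from h import *
s=r.read_state(); q=s['ee_rot']; M=R.from_quat([q[1],q[2],q[3],q[0]]).as_matrix(); p=s['position'];print(s['time'],p,s['ft_force'],s['finger_gap'],np.arctan2(M[1,1],M[0,1]),s['qpos'],s['joint_velocities'].round(3))
ims={n:r.get_image(n) for n in('side','top')}
crop(ims['side'],(330,185),120,90,6,'pics/d_side.png')
crop(ims['top'],(390,235),120,90,6,'pics/d_top.png')
print(proj('side',[p+[0,0,36]]),proj('top',p+[0,0,36]))
```

```text
7.3 [ 434.19579831 -159.92998211  213.8190097 ] [ 0.2905881  -0.44946131 -3.45589157] 49.9004555679876 1.4833238807337663 [ 0.90798476  0.28800577 -0.81309549  1.92091244  0.24248459  1.03294171
  1.47319321] [ 0.003  0.001  0.004 -0.     0.001 -0.001  0.   ]
pics/d_side.png off 270 140 k 6
pics/d_top.png off 330 190 k 6
[[365.80544984 180.66255639]] [[395.16257504 267.34666338]]
```

View pics/d_side.png

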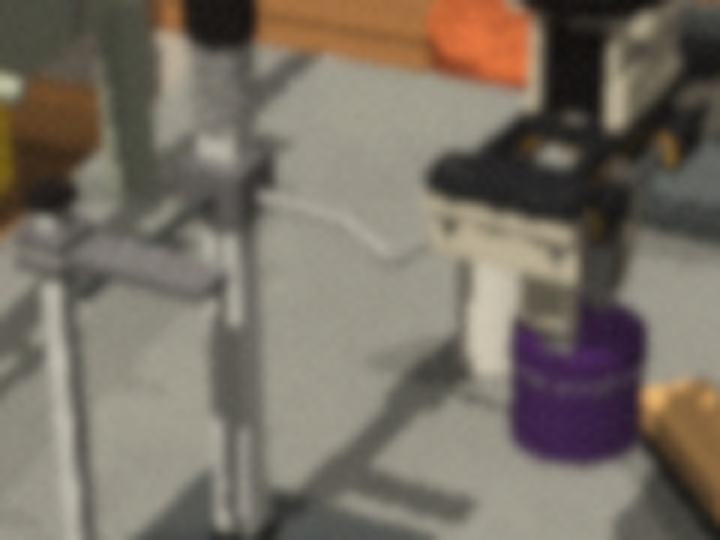

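View pics/d_top.png

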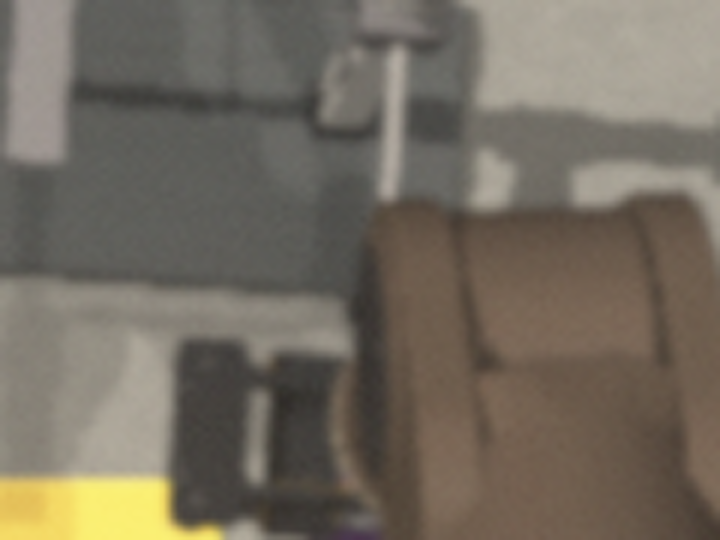

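Run:
```python
from h import *
print('tip top cam',atz('top',(394.5,238.5),239), 'wire root', atz('top',(396,197.7),232))
for y in (-169,-165,-162):
  for x in (530,534): print(x,y,proj('side',[[x,y,216.5]]))
# wrist-forearm vs column: fine
```

```text
tip top cam [ 506.92040561 -162.49867692  239.        ] wire root [ 611.74413994 -171.17918268  232.        ]
530 -169 [[336.38371637 183.20764704]]
534 -169 [[335.16005545 182.95838582]]
530 -165 [[335.85818599 183.810891  ]]
534 -165 [[334.63240222 183.56046652]]
530 -162 [[335.46253279 184.26505201]]
534 -162 [[334.23515235 184.01374998]]
```

>>> send_rows --targets '[[[0.012,0.003,0.001,0,0.04],[0.027,0.002,0.001,0,0.04],[0.042,0.001,0.001,0,0.04],[0.052,0,0.001,0,0.04],[0.056,0,0.001,0,0.04],[0.056,0,0.001,0,0.04]]]'

```text
time: 8.15
position: [490.1, -160.6, 214.6]
ee_rot: [0.706, 0.031, 0.707, -0.031]
ft_force: [-0.1, 0.5, -4.6]
finger_gap: 49.7
```

Run:
```python
from h import *
s=r.read_state(); p=s['position'];print(s['time'],p,s['ft_force'])
ims={n:r.get_image(n) for n in('side',)}
crop(ims['side'],(340,185),100,75,8,'pics/e_side.png')
print(proj('side',[p+[0,0,36],p+[0,25,-10]]))
```

```text
8.15 [ 490.0979876  -160.62785013  214.55279441] [-0.05590832  0.50415482 -4.5632602 ]
pics/e_side.png off 290 147 k 8
[[347.81836675 176.77630226]
 [344.42351428 194.48434761]]
```

View pics/e_side.png

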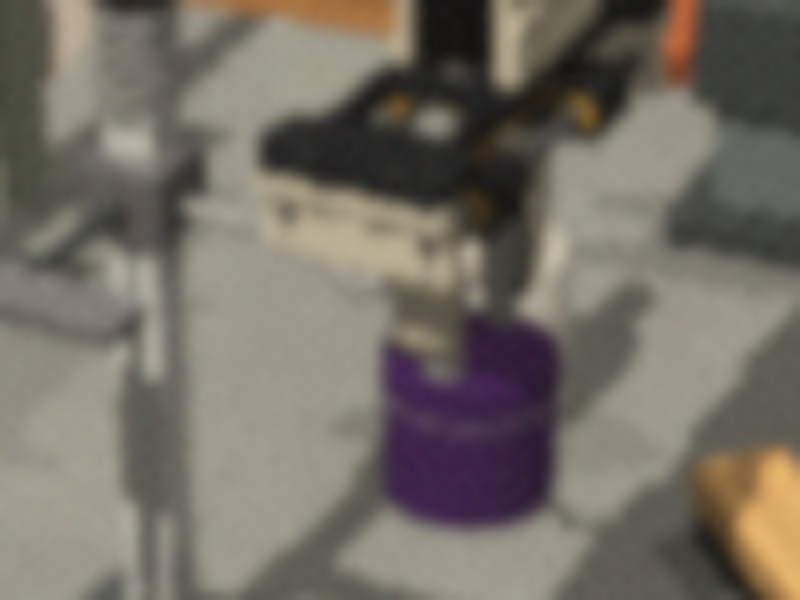

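>>> send_rows --targets '[[[0.008,-0.001,0,0,0.04],[0.016,-0.002,0,0,0.04],[0.024,-0.003,0,0,0.04],[0.028,-0.003,0,0,0.04],[0.028,-0.003,0,0,0.04]]]'

```text
time: 8.82
position: [518.3, -163.6, 214.6]
ee_rot: [0.706, 0.031, 0.706, -0.031]
ft_force: [0.4, 0.6, -3.1]
finger_gap: 49.6
```

>>> send_rows --targets '[[[0.006,-0.0005,0,0,0.04],[0.012,-0.001,0,0,0.04],[0.015,-0.001,0,0,0.04],[0.015,-0.001,0,0,0.04],[0.015,-0.001,-0.006,0,0.04],[0.015,-0.001,-0.012,0,0.04],[0.015,-0.001,-0.018,0,0.04],[0.015,-0.001,-0.022,0,0.04],[0.015,-0.001,-0.024,0,0.04]]]'

```text
time: 9.95
position: [533.0, -164.7, 190.4]
ee_rot: [0.706, 0.031, 0.707, -0.031]
ft_force: [0.2, 0.2, -3.5]
finger_gap: 50.1
```

Run:
```python
from h import *
s=r.read_state(); p=s['position'];print(s['time'],p,s['ft_force'],s['wrist_torque'])
ims={n:r.get_image(n) for n in('side','top')}
crop(ims['side'],(330,190),100,75,8,'pics/f_side.png')
print(proj('side',[p+[0,0,36]]))
```

```text
9.95 [ 532.95974833 -164.74236551  190.40507324] [ 0.16446205  0.19997141 -3.4941264 ] [ 0.10793976 -0.15091225  0.01983393]
pics/f_side.png off 280 152 k 8
[[334.90261981 180.74363686]]
```

View pics/f_side.png

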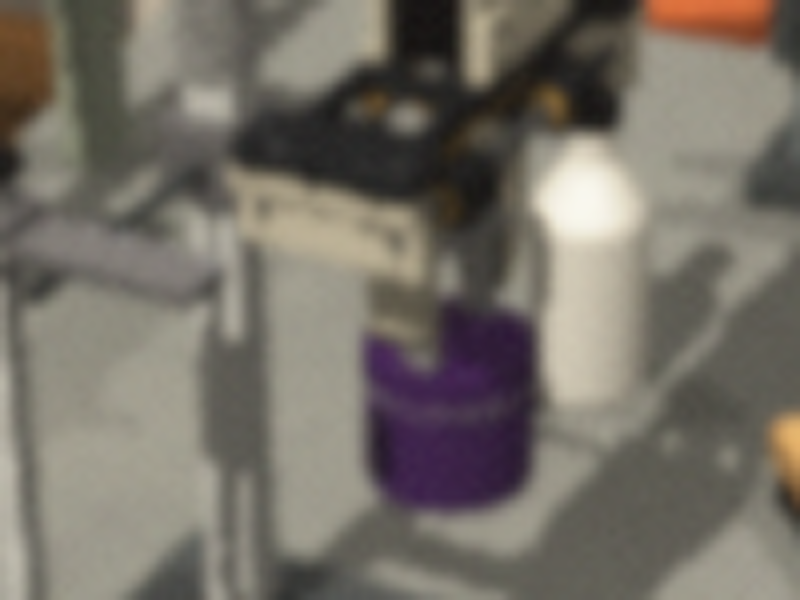

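>>> send_rows --targets '[[[0,0,-0.003,0,0.04],[0,0,-0.005,0,0.04],[0,0,-0.007,0,0.04],[0,0,-0.009,0,0.04],[0,0,-0.012,0,0.04],[0,0,-0.015,0,0.04],[0,0,-0.018,0,0.04],[0,0,-0.021,0,0.04],[0,0,-0.024,0,0.04],[0,0,-0.026,0,0.04]]]'

```text
time: 11.3
position: [533.2, -164.7, 164.6]
ee_rot: [0.706, 0.031, 0.706, -0.031]
ft_force: [1.1, -0.1, -2.7]
finger_gap: 49.7
```

Run:
```python
from h import *
for i in range(4):
  im=r.get_image('side'); s=r.read_state(); print(s['position'],s['ft_force'],s['wrist_torque'])
crop(im,(310,190),100,75,8,'pics/g_side.png')
```

```text
[ 533.08533057 -164.75938703  164.42946259] [ 1.63950664 -0.37465383 -2.07686414] [ 0.01775973 -0.36967217 -0.00613321]
[ 533.1356643  -164.78472792  164.59808126] [ 1.15660974  0.0210314  -3.15457861] [ 0.03987281 -0.26416753  0.00955904]
[ 533.14358776 -164.76273979  164.71435428] [ 0.44926181  0.57250899 -2.95555735] [ 0.06698885 -0.29858512 -0.0304934 ]
[ 533.18037451 -164.76165173  164.81620509] [ 0.44284247 -0.22621065 -1.99816691] [ 0.08817906 -0.2878247  -0.02007714]
pics/g_side.png off 260 152 k 8
```

View pics/g_side.png

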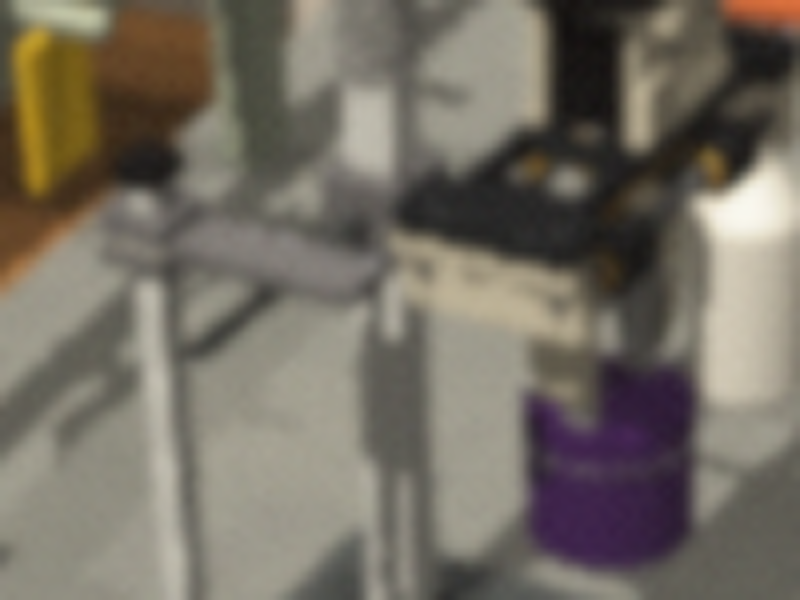

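>>> send_rows --targets '[[[0,0,-0.002,0,0.04],[0,0,-0.005,0,0.04],[0,0,-0.008,0,0.04],[0,0,-0.011,0,0.04],[0,0,-0.014,0,0.04],[0,0,-0.017,0,0.04],[0,0,-0.019,0,0.04],[0,0,-0.02,0,0.04],[0,0,-0.02,0,0.04]]]'

```text
time: 12.62
position: [533.1, -164.7, 144.8]
ee_rot: [0.706, 0.031, 0.706, -0.031]
ft_force: [0.4, -0.8, -1.2]
finger_gap: 50.3
```

Run:
```python
from h import *
F=[]
for i in range(8):
  im=r.get_image('side'); s=r.read_state(); F.append(np.r_[s['ft_force'],s['wrist_torque']])
print(s['position'],np.mean(F,0).round(2),np.std(F,0).round(2))
crop(im,(310,190),100,75,8,'pics/h_side.png')
```

```text
[ 533.13566342 -164.77359255  144.8163066 ] [ 1.08 -0.12 -1.16  0.09 -0.32 -0.01] [0.43 0.37 0.51 0.03 0.03 0.03]
pics/h_side.png off 260 152 k 8
```

>>> send_rows --targets '[[[0,0,-0.002,0,0.04],[0,0,-0.004,0,0.04],[0,0,-0.006,0,0.04],[0,0,-0.008,0,0.04],[0,0,-0.01,0,0.04],[0,0,-0.01,0,0.04]]]'

```text
time: 13.78
position: [533.1, -164.8, 134.6]
ee_rot: [0.706, 0.031, 0.706, -0.031]
ft_force: [1.3, -0.5, -0.5]
finger_gap: 50.2
```

Run:
```python
from h import *
F=[]
for i in range(16):
  im=r.get_image('side'); s=r.read_state(); F.append(np.r_[s['ft_force'],s['wrist_torque']])
print(s['time'],s['position'],np.mean(F,0).round(2),np.std(F,0).round(2))
crop(im,(310,190),100,75,8,'pics/i_side.png')
```

```text
14.575 [ 533.10908844 -164.76400083  134.75131742] [ 1.11 -0.18 -0.19  0.11 -0.36  0.  ] [0.37 0.55 0.72 0.03 0.03 0.02]
pics/i_side.png off 260 152 k 8
```

View pics/i_side.png

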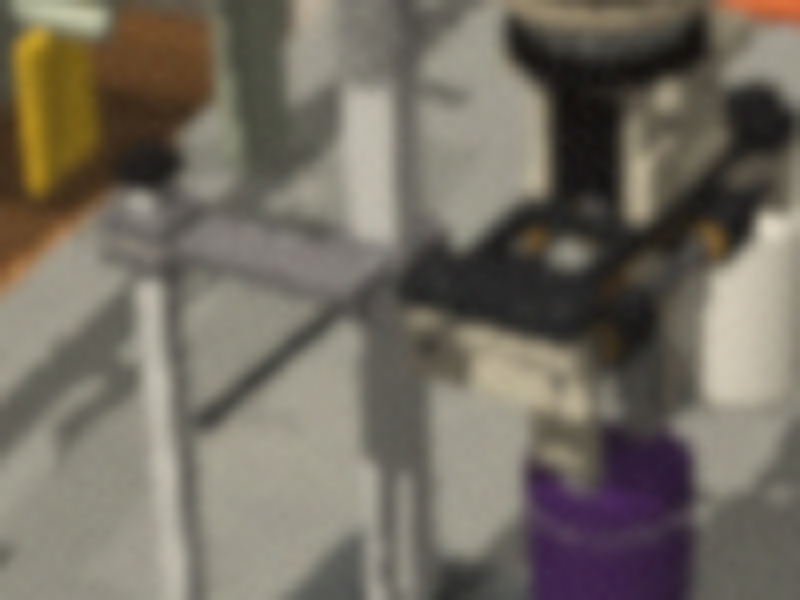

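>>> send_rows --targets '[[[0.001,0,-0.0005,0,0.04],[0.002,0,-0.001,0,0.04],[0.003,0,-0.0015,0,0.04],[0.004,0,-0.002,0,0.04],[0.004,0,-0.002,0,0.04]]]'

```text
time: 15.2
position: [536.7, -164.8, 132.5]
ee_rot: [0.706, 0.031, 0.707, -0.031]
ft_force: [-1.5, -0.7, -0.7]
finger_gap: 50.0
```

Run:
```python
from h import *
F=[]
for i in range(16):
  im=r.get_image('side'); s=r.read_state(); F.append(np.r_[s['ft_force'],s['wrist_torque']])
print(s['time'],s['position'],np.mean(F,0).round(2),np.std(F,0).round(2))
```

```text
16.0 [ 536.87924296 -164.78747854  132.65434061] [-2.81 -0.62 -0.39  0.02  0.36  0.01] [0.65 0.45 0.51 0.03 0.11 0.03]
```

>>> send_rows --targets '[[[-0.0008,0,0,0,0.04],[-0.0016,0,0,0,0.04],[-0.0024,0,0,0,0.04],[-0.0027,0,0,0,0.04],[-0.0027,0,0,0,0.04]]]'

```text
time: 16.62
position: [536.4, -164.8, 133.6]
ee_rot: [0.708, 0.031, 0.705, -0.031]
ft_force: [5.9, -0.2, -0.6]
finger_gap: 50.0
```

Run:
```python
from h import *
F=[]
for i in range(16):
  im=r.get_image('side'); s=r.read_state(); F.append(np.r_[s['ft_force'],s['wrist_torque']])
print(s['time'],s['position'],np.mean(F,0).round(2),np.std(F,0).round(2))
```

```text
17.425 [ 536.43264167 -164.75345656  133.56750283] [ 5.96 -1.2  -0.52 -0.1  -1.27  0.  ] [0.45 0.46 0.4  0.02 0.04 0.03]
```

Run:
```python
from h import *
im=r.get_image('side'); t=r.get_image('top')
crop(im,(325,195),80,60,10,'pics/j_side.png')
crop(t,(390,215),120,90,6,'pics/j_top.png')
```

```text
pics/j_side.png off 285 165 k 10
pics/j_top.png off 330 170 k 6
```

View pics/j_side.png

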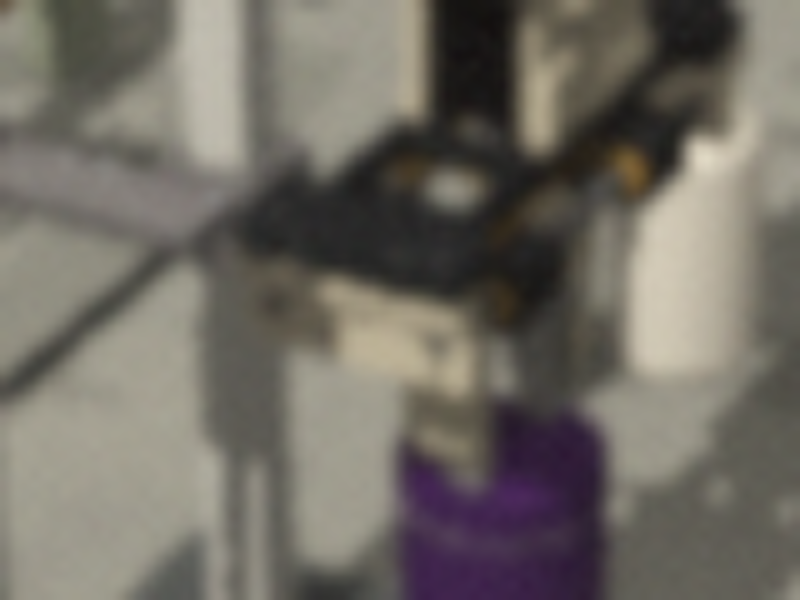

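View pics/j_top.png

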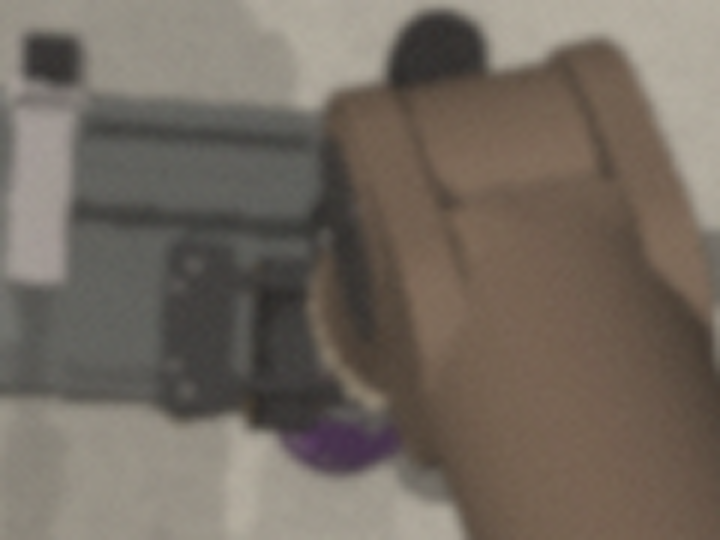

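>>> send_rows --targets '[[[0.0009,0,0,0,0.04],[0.0018,0,0,0,0.04],[0.0018,0,0,0,0.04],[0.0018,0,0,0,0.04]]]'

```text
time: 18.02
position: [536.4, -164.7, 132.8]
ee_rot: [0.707, 0.031, 0.706, -0.031]
ft_force: [3.9, -1.0, 0.2]
finger_gap: 50.0
```

Run:
```python
from h import *
F=[]
for i in range(16):
  im=r.get_image('side'); s=r.read_state(); F.append(np.r_[s['ft_force'],s['wrist_torque']])
print(s['time'],s['position'],np.mean(F,0).round(2),np.std(F,0).round(2))
```

```text
18.825 [ 536.36725008 -164.78528422  132.81111815] [ 4.92 -0.83 -0.37 -0.08 -1.07  0.  ] [0.63 0.45 0.44 0.02 0.05 0.03]
```

>>> send_rows --targets '[[[0.0004,0,0,0,0.04],[0.0004,0,0,0,0.04],[0.0004,0,0,0,0.04]]]'

```text
time: 19.2
position: [536.4, -164.8, 132.7]
ee_rot: [0.706, 0.031, 0.707, -0.031]
ft_force: [4.2, -1.2, 0.7]
finger_gap: 49.7
```

Run:
```python
from h import *
F=[]
for i in range(10):
  im=r.get_image('side'); s=r.read_state(); F.append(np.r_[s['ft_force'],s['wrist_torque']])
print(s['time'],s['position'],np.mean(F,0).round(2),np.std(F,0).round(2))
```

```text
19.7 [ 536.45694992 -164.76181306  132.68822175] [ 3.27 -0.62 -0.51 -0.05 -0.78  0.  ] [0.6  0.55 0.47 0.02 0.06 0.03]
```

>>> send_rows --targets '[[[0.0004,0,0,0,0.04],[0.0008,0,0,0,0.04],[0.0008,0,0,0,0.04]]]'

```text
time: 20.08
position: [536.6, -164.8, 132.4]
ee_rot: [0.706, 0.031, 0.707, -0.031]
ft_force: [-1.7, -1.3, -0.5]
finger_gap: 50.1
```

Run:
```python
from h import *
F=[]
for i in range(10):
  im=r.get_image('side'); s=r.read_state(); F.append(np.r_[s['ft_force'],s['wrist_torque']])
print(s['time'],s['position'],np.mean(F,0).round(2),np.std(F,0).round(2))
```

```text
20.575 [ 536.88806782 -164.78565995  132.55595733] [-2.5  -0.3  -0.45  0.02  0.32  0.01] [1.   0.39 0.42 0.03 0.16 0.03]
```

>>> send_rows --targets '[[[-0.0004,0,0,0,0.04],[-0.0004,0,0,0,0.04],[-0.0004,0,0,0,0.05],[-0.0004,0,0,0,0.051],[-0.0004,0,0,0,0.053]]]' --grip_force 3

```text
time: 21.2
position: [537.5, -164.5, 133.0]
ee_rot: [0.707, 0.031, 0.706, -0.031]
ft_force: [-0.0, 0.2, 0.5]
finger_gap: 52.8
```

Run:
```python
from h import *
F=[]
for i in range(6):
  im=r.get_image('side'); s=r.read_state(); F.append(np.r_[s['ft_force'],s['wrist_torque']])
print(s['time'],s['position'],s['finger_gap'],np.mean(F,0).round(2),np.std(F,0).round(2))
crop(im,(310,195),100,75,8,'pics/k_side.png')
```

```text
21.5 [ 537.05252367 -164.75182786  132.77161231] 53.00217126142389 [ 0.14  0.01  0.01  0.09 -0.16 -0.01] [0.55 0.37 0.66 0.04 0.02 0.03]
pics/k_side.png off 260 157 k 8
```

View pics/k_side.png

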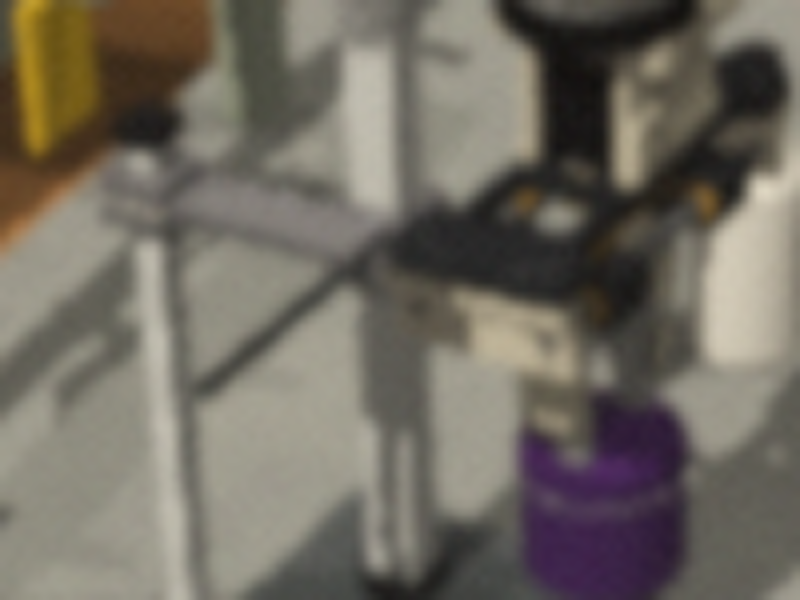

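>>> send_rows --targets '[[[0,0,0,0,0.06],[0,0,0,0,0.075],[0,0,0.006,0,0.08],[0,0,0.016,0,0.08],[0,0,0.03,0,0.08],[0,0,0.05,0,0.08],[0,0,0.075,0,0.08],[-0.01,0,0.11,0,0.08],[-0.03,0.01,0.15,0,0.08],[-0.06,0.02,0.18,0,0.08]]]'

```text
time: 22.75
position: [477.2, -144.1, 315.2]
ee_rot: [0.707, 0.031, 0.706, -0.031]
ft_force: [-0.7, -0.3, 0.6]
finger_gap: 79.8
```

Run:
```python
from h import *
s=r.read_state(); print(s['time'],s['position'],s['finger_gap'],s['ft_force'])
im=r.get_image('side'); t=r.get_image('top')
crop(im,(310,195),120,90,6,'pics/l_side.png')
crop(t,(375,215),120,90,6,'pics/l_top.png')
```

```text
22.75 [ 477.16786926 -144.06793279  315.23267481] 79.79079424999304 [-0.65399599 -0.30113482  0.60137347]
pics/l_side.png off 250 150 k 6
pics/l_top.png off 315 170 k 6
```

View pics/l_side.png

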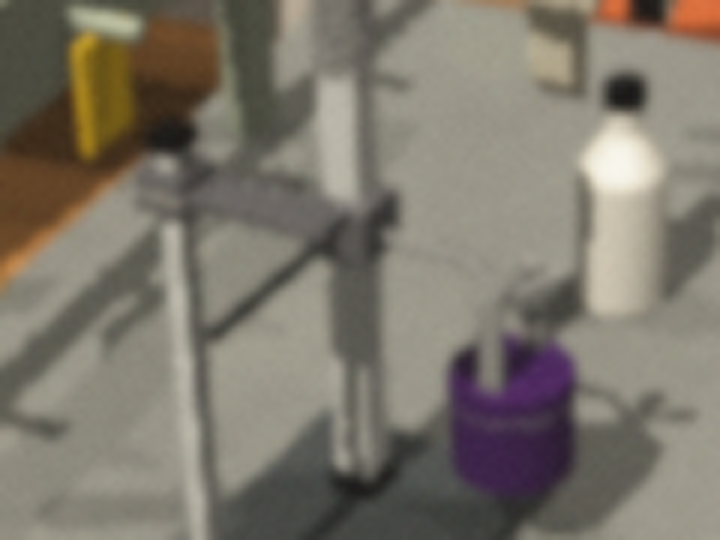

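View pics/l_top.png

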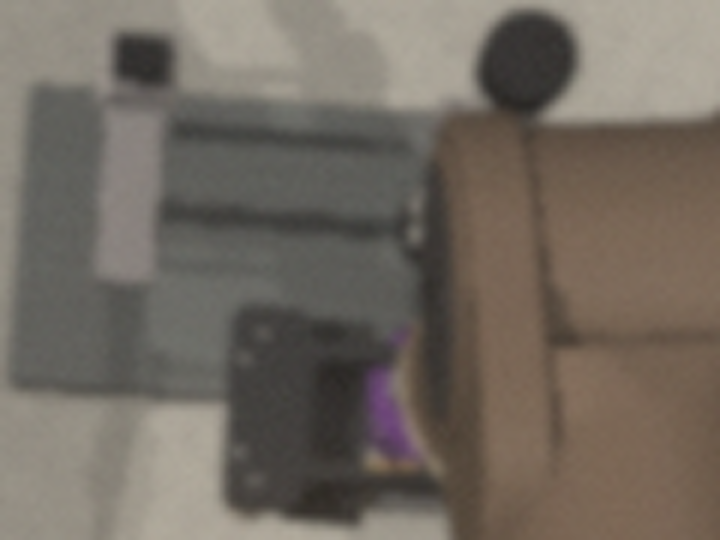

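```bash
cat >> h.py <<'E'
SC=[628.0,-174.0,-0.087]
def X(L,p=SC):
    c,s=np.cos(p[2]),np.sin(p[2]); L=np.atleast_2d(np.array(L,float))
    return np.c_[p[0]+c*L[:,0]-s*L[:,1],p[1]+s*L[:,0]+c*L[:,1],L[:,2]]
E
python3 - <<'E'
from h import *
for z in (188,184,180): print(z,proj('side',X([[0,20,z],[0,135,z]])).round(1).tolist(),proj('top',X([[0,20,z],[0,135,z]])).round(1).tolist())
for z in (188,180): print(z,proj('side',X([[-40,20,z],[-40,135,z]])).round(1).tolist(),proj('top',X([[-40,20,z],[-40,135,z]])).round(1).tolist())
print('tab end', atz('top',(336,216.7),287), X([-88,150,287]), X([-66,150,287]))
print(proj('side',X([[-88,138,287],[-88,162,287],[-15,138,287],[-15,162,287]])).round(1).tolist())
print(proj('side',X([[-88,138,283],[-88,162,283]])).round(1).tolist())
im=cv2.imread('pics/l_side.png')
E
```

```text
188 [[304.9, 187.5], [284.3, 204.9]] [[386.9, 194.8], [342.8, 191.8]]
184 [[304.9, 188.6], [284.4, 206.0]] [[386.7, 195.2], [342.7, 192.1]]
180 [[305.0, 189.7], [284.5, 207.2]] [[386.5, 195.5], [342.6, 192.5]]
188 [[316.0, 190.5], [295.9, 208.3]] [[386.1, 209.9], [341.8, 206.8]]
180 [[316.1, 192.7], [296.0, 210.6]] [[385.7, 210.5], [341.7, 207.5]]
tab end [555.02428628 -17.28337056 287.        ] [[553.36636964 -16.92097142 287.        ]] [[575.28316315 -18.83255782 287.        ]]
[[308.3, 182.1], [303.6, 186.0], [285.7, 176.2], [280.8, 179.9]]
[[308.3, 183.4], [303.7, 187.3]]
```

>>> send_rows --targets '[[[0.005,0.05,0.007,0,0.0],[0.02,0.1,0.007,0,0.0],[0.06,0.125,0.007,0,0.0],[0.09,0.125,0.007,0,0.0],[0.098,0.125,0.0,0,0.0],[0.098,0.125,-0.006,0,0.0],[0.098,0.125,-0.009,0,0.0],[0.098,0.125,-0.009,0,0.0]]]' --grip_force 20

```text
time: 23.85
position: [574.2, -20.2, 303.8]
ee_rot: [0.706, 0.031, 0.706, -0.032]
ft_force: [0.1, 0.8, 0.4]
finger_gap: 4.4
```

Run:
```python
from h import *
s=r.read_state(); print(s['time'],s['position'],s['finger_gap'],s['ft_force'])
im=r.get_image('side'); t=r.get_image('top')
crop(im,(305,190),120,90,6,'pics/m_side.png')
crop(t,(360,215),120,90,6,'pics/m_top.png')
print(proj('side',s['position']))
```

```text
23.85 [574.21527955 -20.19312861 303.77733993] 4.371891122335919 [0.06412129 0.7609871  0.38525054]
pics/m_side.png off 245 145 k 6
pics/m_top.png off 300 170 k 6
[[299.26555289 176.51959141]]
```

View pics/m_side.png

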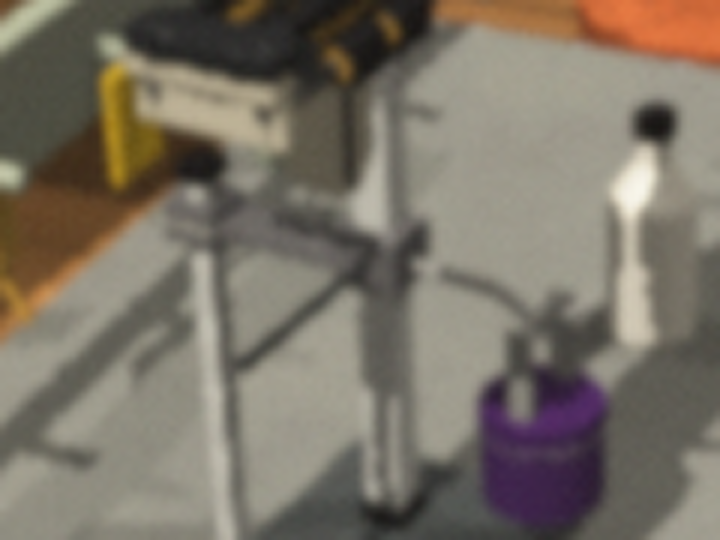

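View pics/m_top.png

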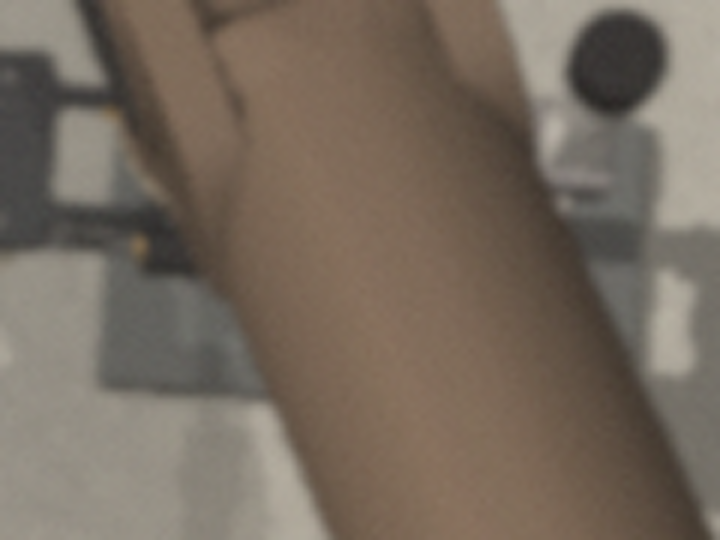

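>>> send_rows --targets '[[[0,0,-0.006,0,0.0],[0,0,-0.014,0,0.0],[0,0,-0.024,0,0.0],[0,0,-0.036,0,0.0],[0,0,-0.048,0,0.0],[0,0,-0.06,0,0.0],[0,0,-0.072,0,0.0],[0,0,-0.084,0,0.0],[0,0,-0.094,0,0.0],[0,0,-0.1,0,0.0]]]'

```text
time: 25.2
position: [575.0, -19.8, 203.1]
ee_rot: [0.706, 0.031, 0.706, -0.031]
ft_force: [0.3, -0.9, 2.2]
finger_gap: 0.2
```

Run:
```python
from h import *
s=r.read_state(); print(s['time'],s['position'],s['finger_gap'],s['ft_force'])
im=r.get_image('side')
crop(im,(295,205),80,60,10,'pics/n_side.png')
```

```text
25.2 [574.95788059 -19.79018967 203.07526637] 0.20800583064049982 [ 0.2885397  -0.89119771  2.20906073]
pics/n_side.png off 255 175 k 10
```

View pics/n_side.png

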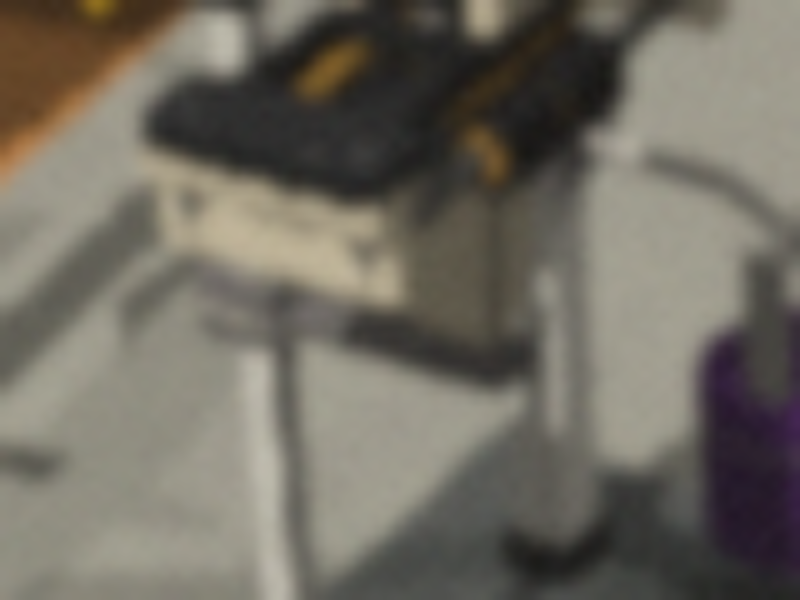

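>>> send_rows --targets '[[[0,0,-0.004,0,0.0],[0,0,-0.008,0,0.0],[0,0,-0.011,0,0.0],[0,0,-0.012,0,0.0],[0,0,-0.012,0,0.0],[0,0,-0.012,0,0.0]]]'

```text
time: 26.0
position: [575.1, -19.7, 191.8]
ee_rot: [0.706, 0.031, 0.706, -0.031]
ft_force: [-0.4, 0.8, 0.8]
finger_gap: 0.3
```

Run:
```python
from h import *
s=r.read_state(); print(s['time'],s['position'],s['ft_force'])
```

```text
26.0 [575.0793119  -19.74519282 191.7593141 ] [-0.40977048  0.78661162  0.75342053]
```

>>> send_rows --targets '[[[0,0,0.01,0,0.0],[0,0,0.05,0,0.0],[0,0,0.1,0,0.0],[-0.01,0,0.16,0,0.0],[-0.06,0,0.17,0,0.0],[-0.12,0,0.17,0,0.0],[-0.16,0,0.17,0,0.0],[-0.16,0,0.17,0,0.0]]]'

```text
time: 27.0
position: [413.0, -19.5, 362.8]
ee_rot: [0.707, 0.03, 0.706, -0.033]
ft_force: [1.4, -0.8, -0.7]
finger_gap: 0.4
```

Run:
```python
from h import *
ims=[r.get_image('side').astype(float) for _ in range(8)]
s=r.read_state(); print(s['time'],s['position'])
im=np.mean(ims,0); np.save('n1.npy',im); im=im.clip(0,255).astype(np.uint8)
crop(im,(290,205),60,45,13,'pics/o_side.png')
crop(im,(320,200),110,82,7,'pics/o_side2.png')
```

```text
27.4 [415.49332718 -19.56868079 361.53095639]
pics/o_side.png off 260 182 k 13
pics/o_side2.png off 265 159 k 7
```

View pics/o_side.png

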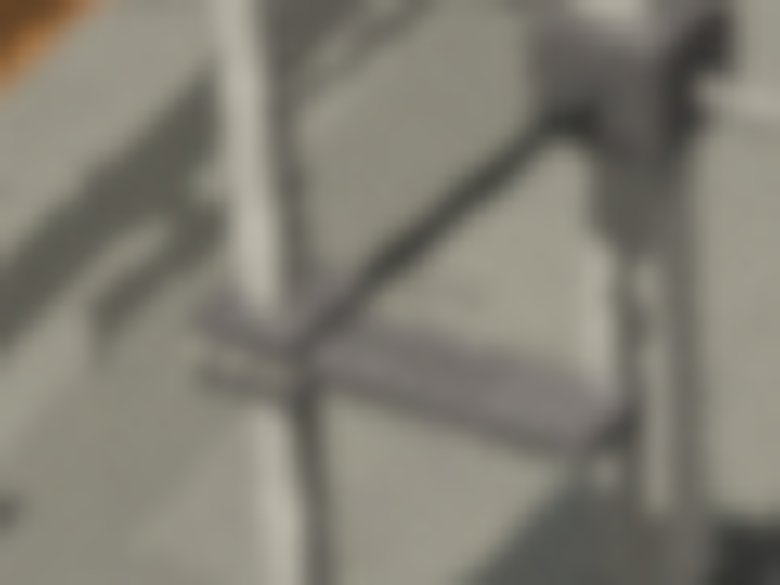

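View pics/o_side2.png

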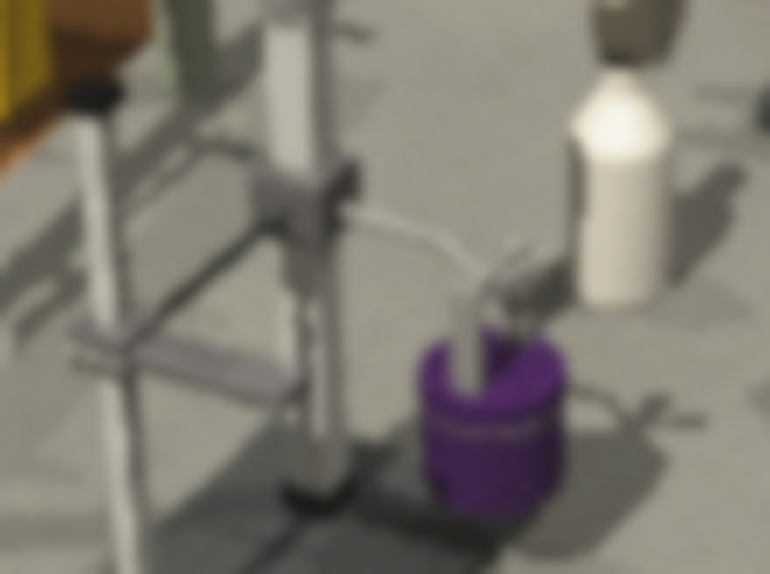

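```bash
cat > ov.py <<'E'
from h import *
import sys
def box(a,b):
    P=np.array([[x,y,z] for x in (a[0],b[0]) for y in (a[1],b[1]) for z in (a[2],b[2])],float)
    E=[(i,j) for i in range(8) for j in range(i+1,8) if bin(i^j).count('1')==1]
    return P,E
def draw(im,u0,v0,k,dip,mline,out,duv=(0,0),w=60,h=45,lay=True):
    c=cv2.resize(im[v0:v0+h,u0:u0+w,::-1].clip(0,255).astype(np.uint8),None,fx=k,fy=k,interpolation=cv2.INTER_CUBIC).copy()
    def d(a,b,col):
        P,E=box(a,b); q=(proj('side',X(P))+duv-[u0,v0]+0.5)*k
        for i,j in E: cv2.line(c,tuple(q[i].astype(int)),tuple(q[j].astype(int)),col,1,cv2.LINE_AA)
    d([-5,143,12],[5,157,304],(255,0,0))
    d([-11,-11,12],[11,11,348],(255,0,0))
    d([-14,135,mline-10],[14,165,mline+10],(0,255,0)); d([-88,138,mline-4],[-14,162,mline+4],(0,255,0))
    if dip is not None:
        z=238-dip; d([-2,15,z-2],[2,128,z+2],(0,0,255))
    cv2.imwrite(out,c)
E
python3 - <<'E'
from ov import *
im=np.load('n1.npy')
draw(im,260,182,13,54,187.8,'pics/p1.png')
E
```

```text
(no output)
```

View pics/p1.png

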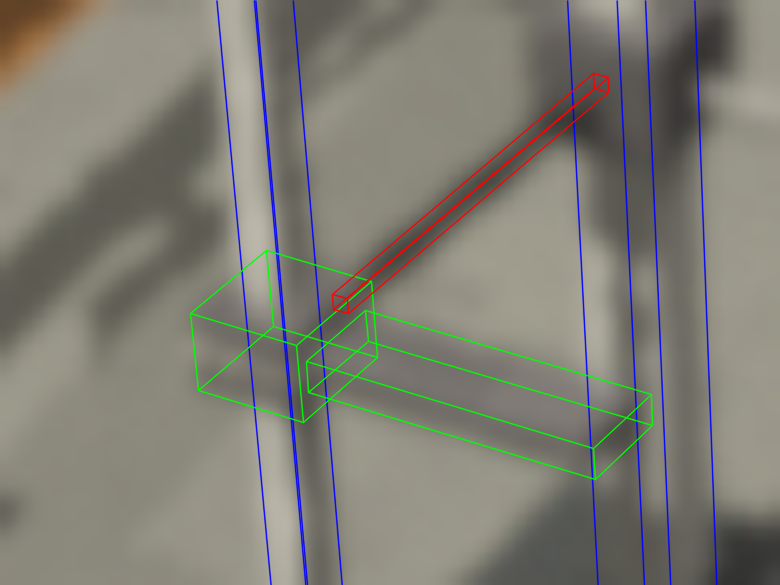

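Run:
```python
from ov import *
im=np.load('n1.npy')
draw(im,260,182,13,56,187.8,'pics/p2.png',(-1.2,-1.9))
```

```text
(no output)
```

View pics/p2.png

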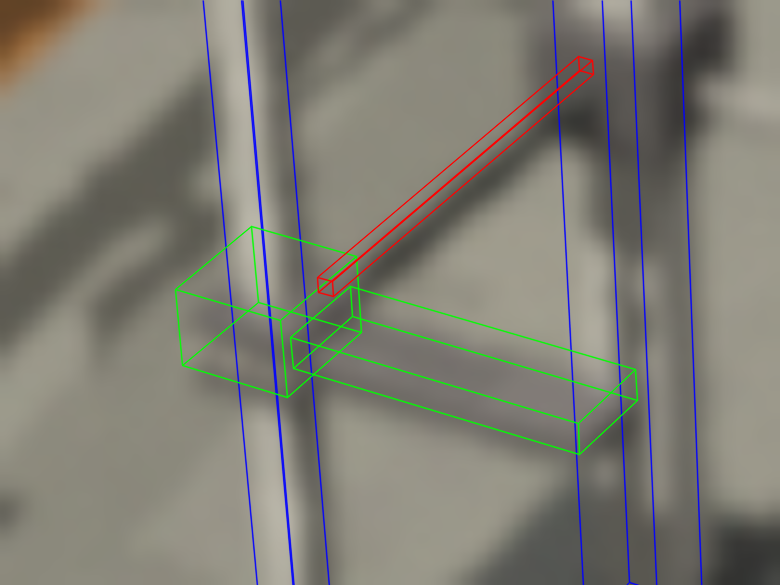

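Run:
```python
import ov
from ov import *
im=np.load('n1.npy')
for nm,sc in (('q1',[628.5,-177.4,-0.089]),):
    u0,v0,k,w,h=255,125,6,110,160
    c=cv2.resize(im[v0:v0+h,u0:u0+w,::-1].clip(0,255).astype(np.uint8),None,fx=5,fy=5,interpolation=cv2.INTER_CUBIC).copy()
    def d(a,b,col):
        P,E=box(a,b); q=(proj('side',X(P,sc))-[u0,v0]+0.5)*5
        for i,j in E: cv2.line(c,tuple(q[i].astype(int)),tuple(q[j].astype(int)),col,1,cv2.LINE_AA)
    d([-5,143,12],[5,157,304],(255,0,0)); d([-11,-11,12],[11,11,348],(255,0,0)); d([-90,-60,0],[60,200,12],(0,255,255))
    ml=187.8
    d([-14,135,ml-10],[14,165,ml+10],(0,255,0)); d([-88,138,ml-4],[-14,162,ml+4],(0,255,0))
    cv2.imwrite('pics/%s.png'%nm,c[:600] if False else cv2.resize(c,None,fx=0.75,fy=0.75))
```

```text
(no output)
```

View pics/q1.png

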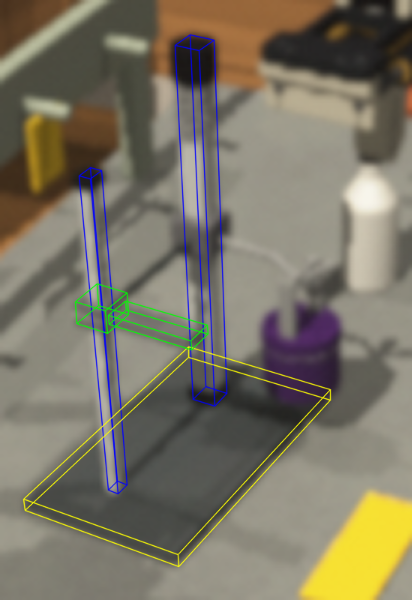

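```bash
sed -i 's/^SC=.*/SC=[628.5,-177.4,-0.089]/' h.py
python3 - <<'E'
from ov import *
im=np.load('n1.npy')
draw(im,260,182,13,52,187.8,'pics/p3.png')
E
```

```text
(no output)
```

View pics/p3.png

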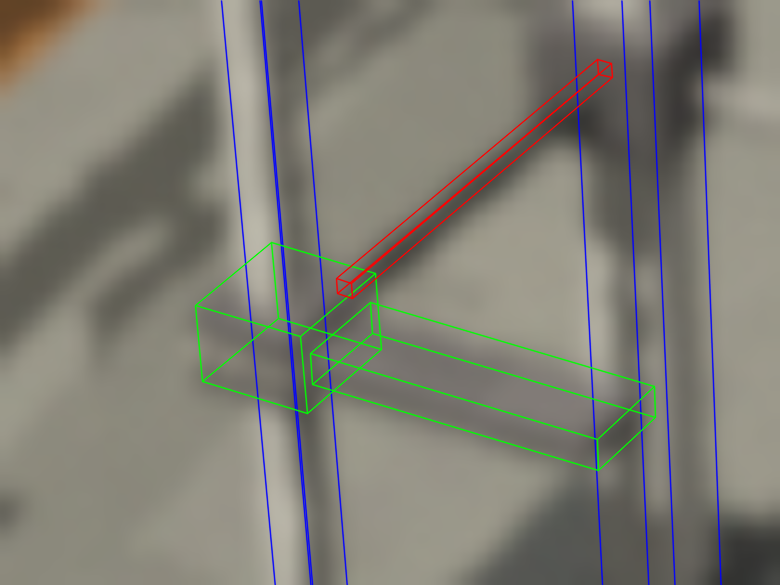

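```bash
cat > meas.py <<'E'
from ov import *
from scipy.ndimage import map_coordinates
def prof(g,p,nrm,L=4,n=161):
    t=np.linspace(-L,L,n); return t,map_coordinates(g,[p[1]+t*nrm[1],p[0]+t*nrm[0]],order=3)
def line_off(g,A,B,kind,n=12,L=3.0,f=(0.15,0.85)):
    a,b=proj('side',X([A,B])); d=(b-a)/np.linalg.norm(b-a); nr=np.array([-d[1],d[0]])
    if nr[1]<-1e-3 or (abs(nr[1])<.3 and nr[0]<0): nr=-nr
    o=[]
    for s in np.linspace(*f,n):
        t,v=prof(g,a+s*(b-a),nr,L)
        if kind=='dark':
            base=np.interp(t,[t[0],t[-1]],[v[:10].mean(),v[-10:].mean()]); w=(base-v).clip(0); i=w.argmax(); w[w<0.4*w.max()]=0
            # connected
            lo=i
            while lo>0 and w[lo-1]>0: lo-=1
            hi=i
            while hi<len(w)-1 and w[hi+1]>0: hi+=1
            o.append((w[lo:hi+1]*t[lo:hi+1]).sum()/w[lo:hi+1].sum())
        else:
            gd=np.gradient(v,t)*(1 if kind=='up' else -1); gd=gd.clip(0); i=gd.argmax(); sl=slice(max(i-12,0),i+13); o.append((gd[sl]*t[sl]).sum()/gd[sl].sum())
    return nr,np.array(o)
E
python3 - <<'E'
from meas import *
im=np.load('n1.npy'); g=im.mean(2); ml=187.8
def rep(n,*a,**k):
    nr,o=line_off(g,*a,**k); print(n,nr.round(2),'med',np.median(o).round(2),o.round(2))
rep('pointer dip53',[0,25,185],[0,128,185],'dark')
rep('tab low edge near',[-85,162,ml-4],[-18,162,ml-4],'up')
rep('tab top far',[-85,138,ml+4],[-30,138,ml+4],'down')
rep('post right low',[-5,143,60],[-5,143,160],'up')
rep('post right hi',[-5,143,215],[-5,143,270],'up')
rep('post left low',[5,157,60],[5,157,160],'up')
rep('post left hi',[5,157,215],[5,157,270],'up')
E
```

```text
pointer dip53 [0.64 0.76] med 0.46 [0.36 0.37 0.47 0.52 0.54 0.43 0.39 0.46 0.51 0.51 0.46 0.44]
tab low edge near [-0.29  0.96] med 0.47 [0.38 0.6  0.67 0.45 0.56 0.3  0.37 0.56 0.38 0.53 0.49 0.41]
tab top far [-0.28  0.96] med 0.56 [2.36 1.16 0.64 0.37 0.26 0.11 0.34 0.37 0.49 0.71 1.13 0.97]
post right low [-1.    0.08] med 2.79 [2.78 2.78 2.78 2.78 2.79 2.79 2.79 2.79 2.79 2.79 2.78 2.79]
post right hi [-1.    0.08] med 2.79 [2.79 2.79 2.79 2.79 2.79 2.79 2.79 2.79 2.78 2.78 2.79 2.79]
post left low [-1.    0.09] med -2.29 [-2.21 -2.1  -2.36 -2.48 -2.4  -2.25 -2.02 -2.1  -2.21 -2.33 -2.44 -2.4 ]
post left hi [-1.    0.09] med -2.51 [-2.55 -2.51 -2.36 -2.4  -2.36 -2.47 -2.48 -2.51 -2.57 -2.65 -2.59 -2.55]
```

Run:
```python
from meas import *
im=np.load('n1.npy'); g=im.mean(2)
for z in (60,100,140,230,260):
    q=proj('side',X([[5,157,z],[-5,157,z],[-5,143,z],[5,143,z]])); v=int(round(q[:,1].mean()))
    qq=[]
    for xy in ((5,157),(-5,157),(-5,143),(5,143)):
        a=proj('side',X([[*xy,z-40],[*xy,z+40]])); qq.append(np.interp(-v,-a[:,1],a[:,0]) if a[0,1]>a[1,1] else 0)
    print(z,'row',v,'model',np.round(qq,2)); u0=int(min(qq))-3; print(u0,g[v-1:v+2,u0:u0+14].mean(0).round(0))
nr,o=line_off(g,[0,25,185],[0,128,185],'dark'); a,b=proj('side',X([[0,25,185],[0,128,185]])); print(a,b)
for z in (185,180): print(proj('side',X([[0,80,z]])))
# block edges column
```

```text
60 row 242 model [282.13 284.78 287.51 284.88]
279 [102.  99. 120. 157. 168. 153. 124. 102.  91.  86.  85.  85.  85.  85.]
100 row 231 model [281.12 283.82 286.6  283.92]
278 [138. 136. 145. 165. 170. 154. 125. 110. 117. 124. 124. 117. 104.  90.]
140 row 220 model [280.11 282.85 285.69 282.96]
277 [146. 147. 156. 170. 174. 158. 121. 104. 121. 138. 145. 145. 146. 146.]
230 row 194 model [277.72 280.58 283.53 280.69]
274 [ 95. 107. 127. 151. 169. 166. 140. 110. 104. 119. 131. 135. 135. 135.]
260 row 185 model [276.89 279.79 282.78 279.9 ]
273 [147. 146. 144. 149. 165. 168. 148. 115.  93.  90.  95. 105. 115. 117.]
[304.38434377 188.48586905] [286.00505166 203.98688877]
[[294.813911   196.55753287]]
[[294.90857832 197.98868527]]
```

Run:
```python
from h import *
t=np.mean([r.get_image('top').astype(float) for _ in range(6)],0); np.save('t1.npy',t)
ims=np.mean([r.get_image('side').astype(float) for _ in range(6)],0); np.save('n2.npy',ims)
print(r.read_state()['time'])
u0,v0,k,w,h=325,165,8,90,65
c=cv2.resize(t[v0:v0+h,u0:u0+w,::-1].clip(0,255).astype(np.uint8),None,fx=k,fy=k,interpolation=cv2.INTER_CUBIC).copy()
from ov import box
def d(a,b,col):
    P,E=box(a,b); q=(proj('top',X(P))-[u0,v0]+0.5)*k
    for i,j in E: cv2.line(c,tuple(q[i].astype(int)),tuple(q[j].astype(int)),col,1,cv2.LINE_AA)
d([-5,143,12],[5,157,304],(255,0,0)); ml=187.8
d([-14,135,ml-10],[14,165,ml+10],(0,255,0)); d([-88,138,ml-4],[-14,162,ml+4],(0,255,0)); d([-2,15,181],[2,128,185],(0,0,255)); d([-11,-11,340],[11,11,348],(255,0,0))
cv2.imwrite('pics/t1.png',c)
```

```text
28.0
```

View pics/t1.png

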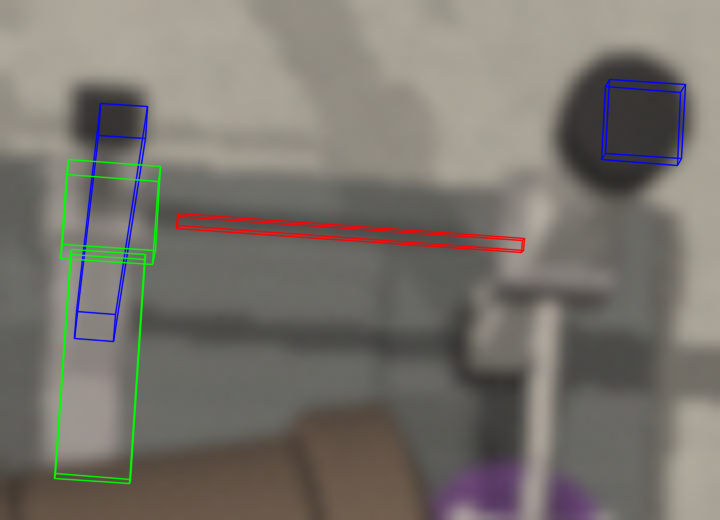

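Run:
```python
from h import *
t=np.load('t1.npy'); u0,v0,k,w,h=325,172,12,65,45
g=t[v0:v0+h,u0:u0+w].mean(2); c=((g-85)*255/60).clip(0,255).astype(np.uint8)
cv2.imwrite('pics/t2.png',cv2.resize(c,None,fx=k,fy=k,interpolation=cv2.INTER_CUBIC))
```

```text
(no output)
```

View pics/t2.png

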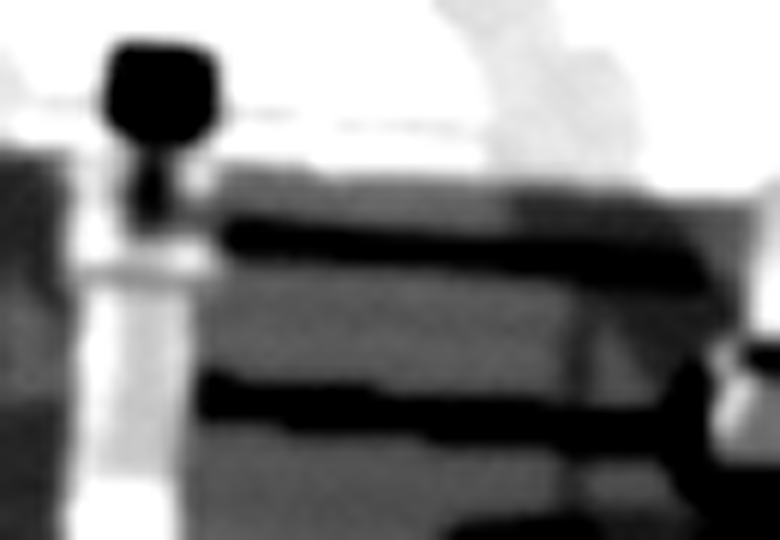

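Run:
```python
from h import *
from scipy.optimize import least_squares
def loc(P): 
    c,s=np.cos(SC[2]),np.sin(SC[2]); d=np.array(P)-[SC[0],SC[1],0]; return np.array([c*d[0]+s*d[1],-s*d[0]+c*d[1],d[2]]).round(1)
for dt in ((-1.9,-0.5),(-1.9,-1.2),(-1.9,0.2),(0,0)):
    x,e=tri(np.array((285,205.8))-(-.4,.37),np.array((343.25,191.5))-dt); print(dt,loc(x),np.round(e,1))
# top reference: block & tab edges: print column profiles
t=np.load('t1.npy').mean(2)
for u in (334,337,340,341): print(u,t[176:202,u].round(0))
for row in (205,): print(t[row,326:350].round(0))
print(proj('top',X([[-14,135,197.8],[-14,165,197.8],[-14,150,191.8],[14,150,197.8],[-50,138,191.8],[-50,162,191.8],[5,150,304],[-5,150,304],[-5,150,290]])).round(2))
for u in (345,350,355,360): print(u,t[184:200,u].round(0))
```

```text
(-1.9, -0.5) [  0.  131.9 182.2] [0.2 0.2]
(-1.9, -1.2) [ -1.2 132.2 182.5] [0.6 0.6]
(-1.9, 0.2) [  1.2 131.6 181.8] [1. 1.]
(0, 0) [ -1.2 136.2 185.2] [1.8 1.8]
334 [109.  96.  91.  85.  82.  83. 102. 125. 132. 131. 129. 124. 123. 128.
 133. 136. 141. 136. 124. 124. 135. 141. 143. 142. 143. 144.]
337 [ 78.  58.  54.  52.  52.  52.  59.  79.  91.  91.  87.  83.  84.  88.
  94. 105. 122. 128. 124. 120. 125. 131. 132. 132. 132. 132.]
340 [ 88.  63.  56.  54.  54.  54.  62.  84. 110. 122. 126. 123. 112. 105.
 105. 115. 132. 141. 133. 121. 121. 126. 126. 126. 129. 130.]
341 [ 99.  72.  64.  62.  62.  64.  74.  99. 122. 132. 137. 132. 118. 108.
 104. 113. 129. 137. 130. 118. 113. 112. 111. 113. 114. 113.]
[101.  99.  99. 100. 106. 124. 141. 142. 137. 132. 132. 132. 132. 129.
 116.  93.  79.  76.  76.  78.  77.  77.  77.  77.]
[[343.89 195.85]
 [332.28 195.02]
 [338.01 195.97]
 [338.8  184.88]
 [341.72 209.9 ]
 [332.44 209.24]
 [340.02 177.59]
 [339.74 181.64]
 [339.54 183.11]]
345 [149. 129. 113. 109. 106. 100.  88.  80.  81.  92. 102. 106. 106. 105.
 105. 107.]
350 [154. 138. 119. 110. 108. 105.  96.  84.  80.  90. 100. 106. 106. 106.
 105. 105.]
355 [155. 151. 129. 113. 110. 109. 101.  88.  80.  85.  98. 105. 106. 105.
 105. 105.]
360 [151. 149. 131. 114. 109. 108. 104.  92.  81.  82.  96. 104. 107. 106.
 106. 104.]
```

```bash
python3 - <<'E'
from meas import *
a=cv2.imread('pics/side0.png').astype(float).mean(2); b=(np.load('n1.npy')+np.load('n2.npy')).mean(2)/2
for nm,g,dip in (('unl',a,0),('now',b,52),('now',b,55),('now',b,58)):
    nr,o=line_off(255-g,[-25,0,234-dip],[-68,0,232.2-dip],'dark',n=14,L=3.5,f=(0.0,1.0)); print(nm,dip,nr.round(2),np.median(o).round(2),o.round(2))
print(proj('side',X([[-50,0,233],[-50,0,179]])))
u0,v0,k=295,160,9
for nm,g in (('wa',a),('wb',b)):
    cv2.imwrite('pics/%s.png'%nm,cv2.resize(g[v0:v0+50,u0:u0+60].clip(0,255).astype(np.uint8),None,fx=k,fy=k,interpolation=cv2.INTER_CUBIC))
E
cd pics; python3 -c "
import cv2,numpy as np
cv2.imwrite('wab.png',cv2.resize(np.hstack([cv2.imread('wa.png'),cv2.imread('wb.png')]),(800,333)))"
```

```text
unl 0 [-0.28  0.96] -0.6 [-0.06 -0.23 -0.35 -0.25 -0.76 -0.66 -0.75 -0.65 -0.65 -0.62 -0.58 -0.62
 -0.52 -0.22]
now 52 [-0.3   0.96] 0.81 [1.3  1.19 0.88 0.72 0.63 0.69 0.75 0.76 0.81 0.93 0.81 0.74 0.81 0.92]
now 55 [-0.3   0.95] -0.03 [ 0.43  0.24  0.   -0.11 -0.18 -0.1  -0.07 -0.08  0.    0.09 -0.06 -0.09
  0.02  0.15]
now 58 [-0.3   0.95] -0.85 [-0.48 -0.69 -0.85 -0.93 -0.96 -0.9  -0.86 -0.87 -0.77 -0.77 -0.89 -0.91
 -0.77 -0.63]
[[322.0827564  174.796976  ]
 [322.45255989 190.35263646]]
```

View pics/wab.png

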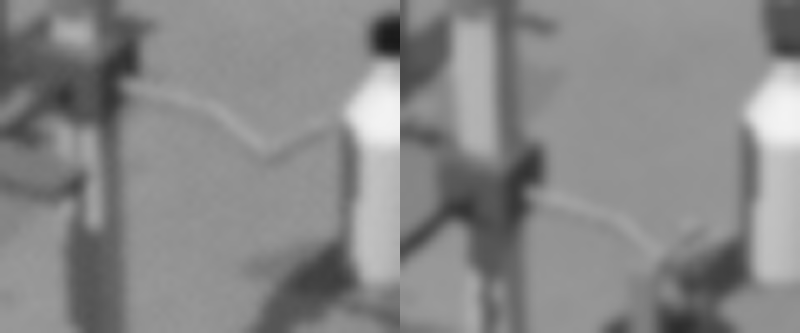

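>>> send_rows --targets '[[[0.05,0,0,0,0.0],[0.1,0,0,0,0.0],[0.145,0,0,0,0.0],[0.16,0,-0.03,0,0.0],[0.16,0,-0.08,0,0.0],[0.16,0,-0.13,0,0.0],[0.16,0,-0.155,0,0.0],[0.16,0,-0.165,0,0.0],[0.16,0,-0.165,0,0.0]]]'

```text
time: 29.12
position: [575.1, -19.8, 196.9]
ee_rot: [0.706, 0.032, 0.706, -0.031]
ft_force: [0.5, -0.1, 0.7]
finger_gap: 0.3
```

>>> send_rows --targets '[[[0,0,-0.002,0,0.0],[0,0,-0.003,0,0.0],[0,0,-0.003,0,0.0]]]'

```text
time: 29.5
position: [575.2, -19.8, 194.2]
ee_rot: [0.707, 0.031, 0.706, -0.031]
ft_force: [0.1, 0.2, -0.3]
finger_gap: 0.2
```

Run:
```python
from h import *
F=[]
for i in range(6):
  r.get_image('side'); s=r.read_state(); F.append(s['ft_force'])
print(s['time'],s['position'],np.mean(F,0))
```

```text
29.8 [575.00011504 -19.76240548 193.80622223] [-0.1951024  -0.20382766  0.07975623]
```

>>> send_rows --targets '[[[0,0,-0.001,0,0.0],[0,0,-0.002,0,0.0],[0,0,-0.002,0,0.0]]]'

```text
time: 30.18
position: [575.0, -19.8, 191.6]
ee_rot: [0.706, 0.031, 0.706, -0.031]
ft_force: [-0.3, -0.3, 0.5]
finger_gap: 0.4
```

Run:
```python
from h import *
F=[]
for i in range(6):
  r.get_image('side'); s=r.read_state(); F.append(s['ft_force'])
print(s['time'],s['position'],np.mean(F,0))
```

```text
30.475 [574.99345151 -19.75534622 191.75539367] [-0.2715142   0.11098027 -0.02844946]
```

>>> send_rows --targets '[[[0,0,-0.001,0,0.0],[0,0,-0.001,0,0.0]]]'

```text
time: 30.72
position: [575.1, -19.7, 190.8]
ee_rot: [0.706, 0.031, 0.706, -0.031]
ft_force: [-0.2, 0.5, 1.9]
finger_gap: 0.3
```

Run:
```python
from h import *
F=[]
for i in range(6):
  r.get_image('side'); s=r.read_state(); F.append(s['ft_force'])
print(s['time'],s['position'],np.mean(F,0))
```

```text
31.025 [575.04105263 -19.7437858  190.78774066] [-0.41394891 -0.0566039   1.12445855]
```

>>> send_rows --targets '[[[0,0,-0.001,0,0.0],[0,0,-0.001,0,0.0]]]'

```text
time: 31.28
position: [575.0, -19.8, 189.7]
ee_rot: [0.706, 0.031, 0.706, -0.031]
ft_force: [0.9, 0.5, 1.7]
finger_gap: 0.2
```

Run:
```python
from h import *
F=[]
for i in range(6):
  r.get_image('side'); s=r.read_state(); F.append(s['ft_force'])
print(s['time'],s['position'],np.mean(F,0))
```

```text
31.575 [575.02299174 -19.74451366 189.73586163] [ 0.70627525 -0.05638988  0.89128544]
```

>>> send_rows --targets '[[[0,0,-0.001,0,0.0],[0,0,-0.002,0,0.0],[0,0,-0.003,0,0.0],[0,0,-0.003,0,0.0],[0,0,-0.003,0,0.0]]]'

```text
time: 32.2
position: [574.9, -19.8, 186.6]
ee_rot: [0.706, 0.031, 0.706, -0.031]
ft_force: [-0.4, 0.3, -0.2]
finger_gap: 0.5
```

Run:
```python
from h import *
print(r.read_state()['position'])
```

```text
[574.89334873 -19.75989292 186.61811299]
```

>>> send_rows --targets '[[[0,0,0.01,0,0.0],[0,0,0.05,0,0.0],[0,0,0.1,0,0.0],[-0.01,0,0.16,0,0.0],[-0.06,0,0.17,0,0.0],[-0.12,0,0.17,0,0.0],[-0.16,0,0.17,0,0.0],[-0.2,0,0.17,0,0.0]]]'

```text
time: 33.2
position: [373.5, -19.4, 357.0]
ee_rot: [0.706, 0.031, 0.706, -0.031]
ft_force: [-0.8, -1.0, 0.7]
finger_gap: 0.6
```

Run:
```python
from meas import *
ims=np.mean([r.get_image('side').astype(float) for _ in range(8)],0); np.save('n3.npy',ims)
s=r.read_state(); print(s['time'],s['position'],s['ft_force'])
g=ims.mean(2); g1=(np.load('n1.npy')+np.load('n2.npy')).mean(2)/2
def rep(n,g,*a,**k):
    nr,o=line_off(g,*a,**k); print(n,np.median(o).round(2),np.mean(np.sort(o)[3:-3]).round(2))
for nm,G in (('old',g1),('new',g)):
    rep(nm+' pointer@183',G,[0,25,183],[0,125,183],'dark')
    rep(nm+' wire@56',255-G,[-30,0,234-56],[-66,0,232.2-56],'dark')
    for ml in (187.3,182.8): rep(nm+' tab@%s'%ml,G,[-85,162,ml-4],[-18,162,ml-4],'up')
draw(ims,260,182,13,55,182.8,'pics/r1.png',(-0.5,-0.3))
crop(ims.clip(0,255).astype(np.uint8),(320,205),110,82,7,'pics/r2.png')
```

```text
33.6 [375.69499869 -19.61350385 356.76384087] [ 0.35765462 -0.16141614 -0.44002428]
old pointer@183 0.05 0.05
old wire@56 -0.29 -0.29
old tab@187.3 0.38 0.36
old tab@182.8 -0.9 -0.9
new pointer@183 0.06 0.06
new wire@56 -0.28 -0.28
new tab@187.3 1.71 1.68
new tab@182.8 0.45 0.46
pics/r2.png off 265 164 k 7
```

View pics/r1.png

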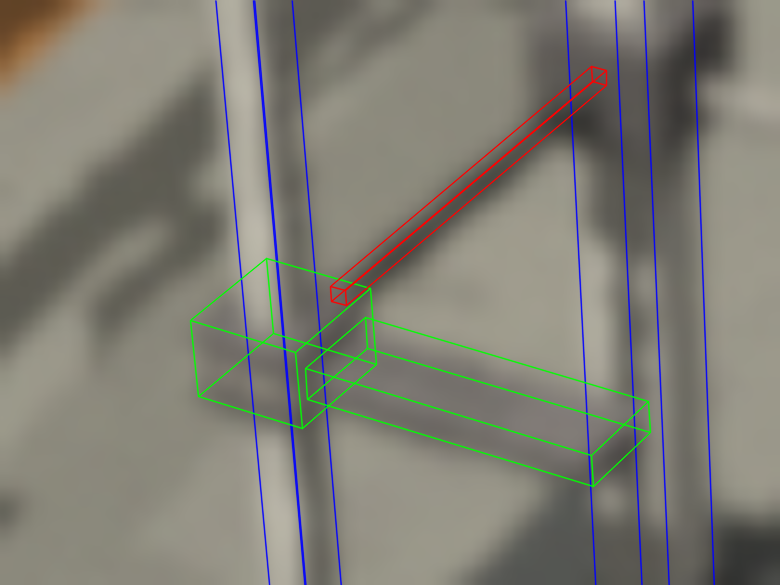

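View pics/r2.png

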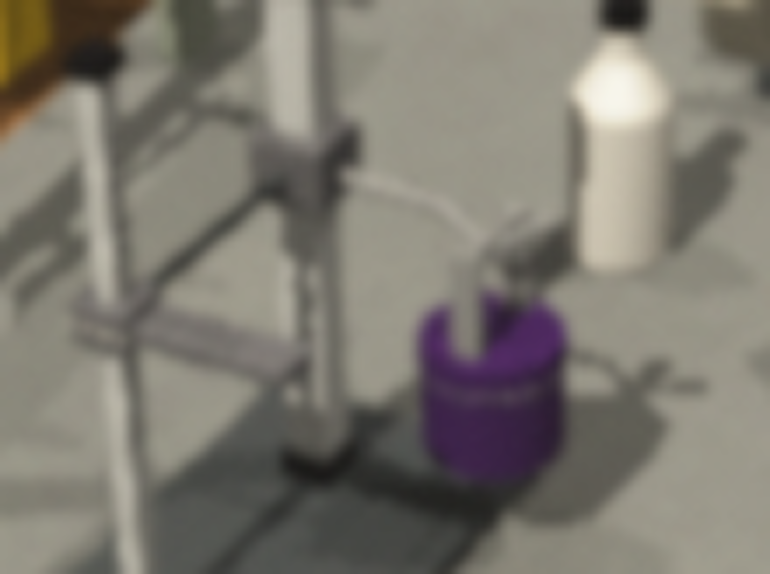

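Run:
```python
from meas import *
g0=cv2.imread('pics/side0.png')[:,:,::-1].astype(float); n=np.load('n3.npy')
d=np.abs(cv2.GaussianBlur(n-g0,(0,0),1.5)).max(2)
cv2.imwrite('pics/diff.png',(d*3).clip(0,255).astype(np.uint8))
a=g0.mean(2)
for ml in (283,280,278): 
    nr,o=line_off(a,[-85,162,ml-4],[-18,162,ml-4],'up'); print(ml,np.median(o).round(2))
```

```text
283 2.68
280 1.91
278 1.29
```

View pics/diff.png

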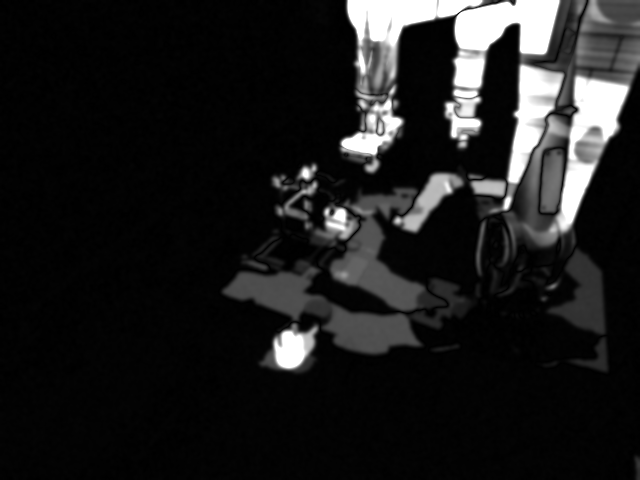

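Apart from the arm, the difference picture shows changes only at the tin's old place (290,348), the tin on the hook (340,218), the scale's moving parts and the shadows. The other things have not moved, so I am handing in.

Run:
```python
from rig import r
print(r.read_state()['time'],r.sign_off())
```

```text
the job is handed in; nothing more can be done
33.6 None
```

The taller purple tin now hangs by its strap handle on the scale's hook, and I pushed the marker down to the pointer's height. I handed the job in at 33.6 s.

**Hanging the tin:** I lowered the tin slowly onto the hook until the wrist carried almost none of its weight (about 0.4 N), then loosened the grip gradually. While seating the bar, the sideways force rose to about 6 N, so I eased it off before letting go. The wrist force read zero after release.

**At rest:** The pointer stayed in the same place in pictures several seconds apart. At hand-in the gripper was well clear of the tin and the scale.

**Marker level:** Two estimates of the hook's dip disagree slightly.
- **Marker setting:** it stands at about 55.4 mm, judged from where the fingertips stopped on the tab.
- **Pointer against marker, same picture:** dip of about 54.5 to 55 mm.
- **Hook wire shift since the start:** dip of about 57 mm. The force readings before release also point to about 57 mm.

The marker lies between these, so it should be level to within about 2 mm. I could not confirm it more closely, because the marker block hides the pointer's tip in the side view.

**Other things on the bench:** Comparing side-camera pictures from before and after, I saw no movement of anything else, only shadows and the scale's own parts.

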